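# Unstack painted panels onto their drying stands

### The job

The freshly poured mini panels have been piled up in two small stacks. Take the stacks apart one panel at a time and set each of the four panels, painted side up, flat across both ribs of the drying stand of its own colour, centred and with its length in line with the stand's length. Set them down rather than drop them, and leave the white cup and the cup of brushes where they stand.

Things in the scene. Friction and masses are not known exactly. Their poses are not given: they have to be found in the camera images.
- panel_red: Short wooden panel 80 x 50 x 18 mm, top face painted red with paler spots, about 60 g (varies). Origin: centre of its underside; x along its length, y across its 50 mm width, z up out of the painted face. Starts face up, on the middle of either long panel, turned at any angle to it, underside 18 mm above the table.
- panel_yellow: Short wooden panel 80 x 50 x 18 mm, top face painted yellow with paler spots, about 60 g (varies). Origin: centre of its underside; x along its length, y across its 50 mm width, z up out of the painted face. Starts face up, on the middle of either long panel, turned at any angle to it, underside 18 mm above the table.
- panel_green: Long wooden panel 130 x 50 x 18 mm, top face painted green with paler spots, about 90 g (varies). Origin: centre of its underside; x along its length, y across its 50 mm width, z up out of the painted face. Starts face up, on the table under one of the two short panels (either), its two ends showing.
- panel_purple: Long wooden panel 130 x 50 x 18 mm, top face painted purple with paler spots, about 90 g (varies). Origin: centre of its underside; x along its length, y across its 50 mm width, z up out of the painted face. Starts face up, on the table under one of the two short panels (either), its two ends showing.
- stand_red: All-red drying stand, fixed: base plate 100 x 60 x 8 mm with two ribs across it, each 10 mm thick (x), 60 mm long (y), at x = -27 and +27 mm, tops 30 mm above the table. Origin: centre of its underside; x along the 100 mm length, z up. A panel rests on both rib tops, its length along x, its origin then 30 mm above the stand's.
- stand_yellow: All-yellow drying stand, fixed: base plate 100 x 60 x 8 mm with two ribs across it, each 10 mm thick (x), 60 mm long (y), at x = -27 and +27 mm, tops 30 mm above the table. Origin: centre of its underside; x along the 100 mm length, z up. A panel rests on both rib tops, its length along x, its origin then 30 mm above the stand's.
- stand_green: All-green drying stand, fixed: base plate 100 x 60 x 8 mm with two ribs across it, each 10 mm thick (x), 60 mm long (y), at x = -27 and +27 mm, tops 30 mm above the table. Origin: centre of its underside; x along the 100 mm length, z up. A panel rests on both rib tops, its length along x, its origin then 30 mm above the stand's.
- stand_purple: All-purple drying stand, fixed: base plate 100 x 60 x 8 mm with two ribs across it, each 10 mm thick (x), 60 mm long (y), at x = -27 and +27 mm, tops 30 mm above the table. Origin: centre of its underside; x along the 100 mm length, z up. A panel rests on both rib tops, its length along x, its origin then 30 mm above the stand's.
- cup_white: Bystander: empty white disposable cup, 90 mm across the rim and 118 mm high, standing loose beside the work. Origin: centre of its underside, z up.
- brush_cup: Bystander: clear cup with paint brushes in it, about 107 x 105 mm and 167 mm high, standing loose beside the work. Origin: on its underside within 10 mm of the centre, z up.
Things that resemble listed ones, but are neither listed nor needed, are in the scene too. What is shaped like the panel_yellow but black or purple is not meant. What is shaped like the panel_red but turquoise is not meant.

How it is judged:
At the end, for the whole second after the job is handed in: Each panel lies painted side up on the ribs of the stand of its own colour: centres within 15 mm horizontally, underside 26 to 34 mm above the stand's underside, length in line with the stand's length within 0.2 rad (either way round), level within 0.06 rad, at rest and released (horizontal distance between panel_red and stand_red below 0.015 m and z of panel_red in the frame of stand_red between 0.026 and 0.034 m and angle between the x axis of panel_red and the x axis of stand_red, either way round below 0.2 rad and angle between each of panel_red, panel_yellow, panel_green, panel_purple's own z axis and vertical below 0.06 rad and linear speed of each of panel_red, panel_yellow, panel_green, panel_purple below 0.01 m/s and angular speed of each of panel_red, panel_yellow, panel_green, panel_purple below 0.1 rad/s and horizontal distance between panel_yellow and stand_yellow below 0.015 m and z of panel_yellow in the frame of stand_yellow between 0.026 and 0.034 m and angle between the x axis of panel_yellow and the x axis of stand_yellow, either way round below 0.2 rad and horizontal distance between panel_green and stand_green below 0.015 m and z of panel_green in the frame of stand_green between 0.026 and 0.034 m and angle between the x axis of panel_green and the x axis of stand_green, either way round below 0.2 rad and horizontal distance between panel_purple and stand_purple below 0.015 m and z of panel_purple in the frame of stand_purple between 0.026 and 0.034 m and angle between the x axis of panel_purple and the x axis of stand_purple, either way round below 0.2 rad); the robot touches nothing.
It fails at once if the white cup is shoved more than 30 mm or knocked over (distance of cup_white from where it was at the start of the episode above 0.03 m or angle between cup_white's own z axis and vertical above 0.4 rad).
It fails at once if the cup of brushes is shoved more than 30 mm or knocked over (distance of brush_cup from where it was at the start of the episode above 0.03 m or angle between brush_cup's own z axis and vertical above 0.4 rad).
It fails at once if a panel is dropped: loose from the fingers with its underside more than 75 mm above the table ((height (world z) of panel_red above 0.075 m and contact force between the fingers and panel_red below 0.02 N) or (height (world z) of panel_yellow above 0.075 m and contact force between the fingers and panel_yellow below 0.02 N) or (height (world z) of panel_green above 0.075 m and contact force between the fingers and panel_green below 0.02 N) or (height (world z) of panel_purple above 0.075 m and contact force between the fingers and panel_purple below 0.02 N)).
It fails at once if a long panel is lifted with a short one still lying on it ((height (world z) of panel_green above 0.015 m and contact force between panel_green and panel_red above 0.1 N) or (height (world z) of panel_green above 0.015 m and contact force between panel_green and panel_yellow above 0.1 N) or (height (world z) of panel_purple above 0.015 m and contact force between panel_purple and panel_red above 0.1 N) or (height (world z) of panel_purple above 0.015 m and contact force between panel_purple and panel_yellow above 0.1 N)).
It also fails if it takes over 112 s, if anything falls off the work surface, if the arm or the gripper's body presses on something with over 40 N, if the wrist force passes 120 N, or if a joint passes its speed limit or range.

### The arm

A 7-joint arm with a two-finger parallel gripper is mounted at the origin on the work surface; the furniture and walls round the work are solid. World frame = base frame: x ahead of the robot, y to its left, z up, the work surface at z = 0. Lengths are in m, angles in rad, forces in N, time in s.
With the tool pointing down it reaches from about 0.4 to 0.9 m from the base axis. Payload 5.5 kg.
Tool frame: the origin (TCP) lies between the finger pads; the fingertips stand ctrl.finger_overhang ahead of it and the grasp point (between the pads) lies 11 mm behind it (ctrl.finger_overhang is the distance from the TCP to the fingertips, in m); z points along the fingers, y is the line along which they close (so a half turn about z gives the same grasp; the last joint's range is limited). The gripper opens to 92 mm and grips with 3 to 60 N. Pads are 19 mm wide; open, the fingers measure 130 mm over their backs; the gripper's body (75 mm by 190 mm) begins 47 mm behind the grasp point.
Start: joints at [-0.984, 0.501, -0.427, 1.55, 0.221, 1.138, -0.21], TCP at [0.207, 0.616, 0.235] pointing down, gripper open.
Joint ranges: [-2.88, 2.88], [-0.31, 2.03], [-1.54, 1.56], [0.2, 2.42], [-1.41, 4.55], [0.19, 2.02], [-2.57, 2.57]. Speed limits (rad/s): [2.57, 2.57, 3.14, 3.14, 3.14, 3.14, 3.14].

### API

Orientations are given as a unit quaternion [x, y, z, w].
In Python, from station import ctrl gives the robot as it stands.
- The arm moves only by the tool arm_command, never from a script. Its argument "commands" is a list that holds one entry, the list of rows, each a list of 7 numbers: the shift along the tool's x, y, z scaled (see below), then the turn, a rotation vector about the tool's x, y, z scaled (see below), then the opening, from 0 (shut) to 1 (fully open). In form: [[[x, y, z, rx, ry, rz, grip], ...]]. A call has 1 to 10 rows; each row shifts and turns the commanded pose from where the row before left it, along the tool's axes as they then stand; what a row does not reach is not made up. The controller multiplies each number of a shift by 0.02 m and each number of a turn by 4 degrees. A row lasts 1/10 s, in which the tool goes at most 50 mm and 8.59 degrees, less where a joint would pass 70% of its speed; a pose out of reach is approached as far as the arm can. A call with a number of a shift or a turn outside -1 to 1 is refused whole. A call with a gripper value outside its range is refused whole. The fingers move at their own pace and stop on an object; the grip force is fixed at half the most. Time passes only in rows, so rows that do not move let the fingers close. It gives the time, the measured TCP pose, the force, the opening and the grip force at its end, in the units of the state.
- ctrl.sense(): the state, without advancing time (a new reading comes with each control period).
- ctrl.capture(name): name is "side" or "top"; returns a dict with "color" (400x640x3 uint8, red, green, blue), "vertical_fov" (degrees; the focal length in pixels is half the picture's height over the tangent of half this angle, whatever the lens; pixels are square), "cx", "cy" (the principal point, pixels), "cam_to_world" (4x4, takes a point from camera to world coordinates). Camera axes: x right, y down, z forward; pixel columns grow to the right and rows downward; lengths in m; the calibration is good to about 2 mm. A picture is of the moment at which its call begins. There is no depth.
- ctrl.job_done(): hands the job in; it is judged then, once.
The state is a dict: "time": time; "joints": joint angles; "qd": joint speeds; "effort": joint torques, N m; "position": TCP position; "ee_rot": TCP orientation; "ft_force": force on the tool from outside, world axes, zero at the start; "moment": the same for the moment, N m; "width": finger opening in m; "grasp_force": force on a finger pad.
Only numpy, scipy, OpenCV 4.12 (cv2) and the standard library are available. Lean on these libraries where they do the work, as an engineer would, in place of code of your own. Each camera call takes 0.05 s, during which the arm holds its last target. There are 200 camera calls.

## Working session

There is one attempt and no reset: what is moved stays moved. The work goes in short steps, Python scripts to look and compute and a tool call to move; the robot and the scene stay as the last step left them, time stands still between calls to the robot, and variables do not carry over. Pictures are saved under pics/ and viewed, at most 14 in all, crops included, and the job is handed in when it is done.

Besides the shell and the picture viewer there is one more tool, called as name([rows], argument=value, ...), one row to a line, values as JSON. arm_command: Moves the arm, as the interface text tells. Its arguments: {"type":"object","properties":{"commands":{"type":"array","items":{"type":"array","items":{"type":"array","items":{"type":"number","minimum":-1,"maximum":1}}}}},"required":["commands"]}

```bash
mkdir -p pics; python3 - <<'E'
from station import ctrl
import cv2,numpy as np
s=ctrl.sense();print({k:np.round(v,3).tolist() for k,v in s.items()},ctrl.finger_overhang)
for n in("side","top"):
    c=ctrl.capture(n);cv2.imwrite(f"pics/{n}0.png",c["color"][:,:,::-1]);print(n,c["vertical_fov"],c["cx"],c["cy"],c["cam_to_world"])
E
```

```text
{'time': 0.0, 'joints': [-0.984, 0.502, -0.427, 1.551, 0.221, 1.138, -0.21], 'qd': [-0.0, 0.0, 0.0, -0.0, 0.0, 0.002, -0.0], 'effort': [-0.0, -56.658, -5.816, -27.911, -0.069, 0.031, 0.0], 'position': [0.207, 0.616, 0.234], 'ee_rot': [0.161, 0.987, -0.001, -0.0], 'ft_force': [-0.124, -0.323, 0.441], 'moment': [-0.044, -0.022, 0.018], 'grasp_force': 0.0, 'width': 0.092} 0.008
side 44.6713424773773 319.6905134469953 215.4327979603681 [[ 0.95876229 -0.17418173  0.2245787   0.1554542 ]
 [-0.28391992 -0.55135065  0.78447558 -1.26173236]
 [-0.0128197  -0.81588798 -0.57806787  0.94448167]
 [ 0.          0.          0.          1.        ]]
top 43.650680192688846 324.87561968087573 198.36355207916498 [[-0.00742568 -0.99217412  0.12464101  0.30317075]
 [-0.99989166  0.00895134  0.01168483 -0.0718611 ]
 [-0.01270909 -0.12454074 -0.9921331   1.71854295]
 [ 0.          0.          0.          1.        ]]
```

View pics/top0.png

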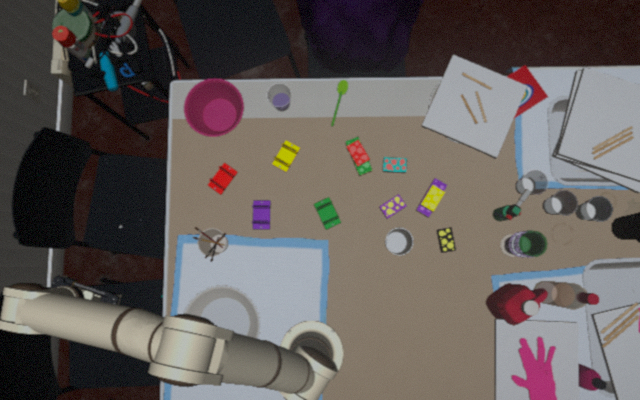

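View pics/side0.png

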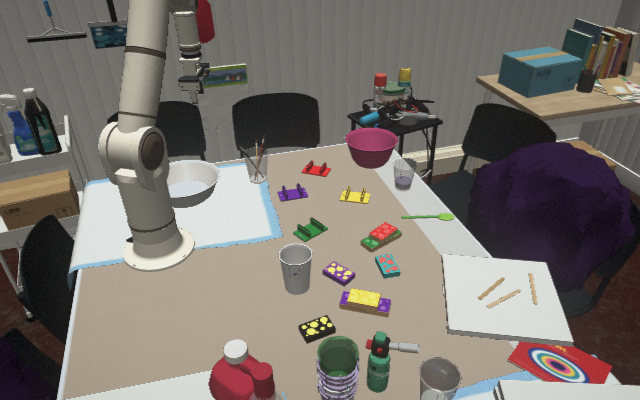

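The top view shows the red stand (222,178), yellow stand (286,155), purple stand (262,214) and green stand (327,213). Red lies on green at (358,156) and yellow on purple at (432,197). The decoys are at (393,206), (395,164) and (446,239), the white cup is at (398,240) and the brush cup at (211,242). The side view agrees. I'll enlarge both.

```bash
python3 - <<'E'
import cv2
t=cv2.imread("pics/top0.png");s=cv2.imread("pics/side0.png")
cv2.imwrite("pics/topc.png",cv2.resize(t[125:265,200:465],None,fx=3,fy=3,interpolation=cv2.INTER_CUBIC))
cv2.imwrite("pics/sidec.png",cv2.resize(s[150:325,265:415],None,fx=3.4,fy=3.4,interpolation=cv2.INTER_CUBIC))
E
```

```text
(no output)
```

View pics/topc.png

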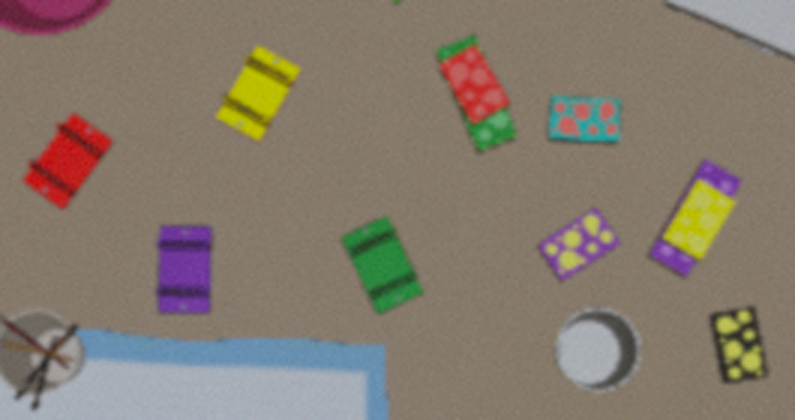

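View pics/sidec.png

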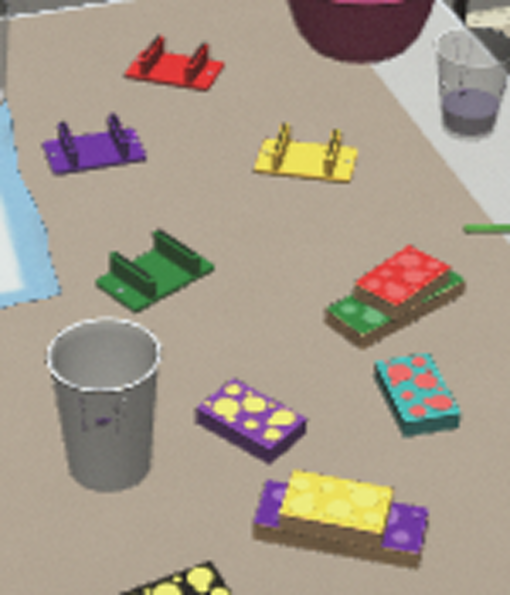

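```bash
cat > m.py <<'E'
import numpy as np,cv2
from scipy.optimize import least_squares,linear_sum_assignment
CAM={"side":(44.6713424773773,319.69,215.43,[[0.95876229,-0.17418173,0.2245787,0.1554542],[-0.28391992,-0.55135065,0.78447558,-1.26173236],[-0.0128197,-0.81588798,-0.57806787,0.94448167],[0,0,0,1]]),
"top":(43.650680192688846,324.876,198.364,[[-0.00742568,-0.99217412,0.12464101,0.30317075],[-0.99989166,0.00895134,0.01168483,-0.0718611],[-0.01270909,-0.12454074,-0.9921331,1.71854295],[0,0,0,1]])}
def proj(n,P):
    f,cx,cy,T=CAM[n];F=200/np.tan(np.radians(f/2));T=np.array(T)
    q=(np.atleast_2d(P)-T[:3,3])@T[:3,:3]
    return q[:,:2]/q[:,2:]*F+[cx,cy]
def back(n,uv,z):
    f,cx,cy,T=CAM[n];F=200/np.tan(np.radians(f/2));T=np.array(T)
    d=T[:3,:3]@np.r_[(np.array(uv)-[cx,cy])/F,1]
    return T[:3,3]+d*(z-T[2,3])/d[2]
def corners(x,y,z,a,L,W):
    c,s=np.cos(a),np.sin(a)
    return np.array([[x+c*i*L/2-s*j*W/2,y+s*i*L/2+c*j*W/2,z] for i,j in((1,1),(1,-1),(-1,-1),(-1,1))])
def fit(obs,L,W,z0):
    B=np.array([back("top",u,z0) for u in obs["top"]]);
    (cx,cy),(w,h),a=cv2.minAreaRect((B[:,:2]*1000).astype(np.float32))
    a=np.radians(a)+(0 if w>h else np.pi/2)
    def res(p):
        C=corners(*p,L,W);r=[]
        for n,o in obs.items():
            D=proj(n,C)[None]-np.array(o)[:,None]
            i,j=linear_sum_assignment((D**2).sum(2));r.append(D[i,j].ravel())
        return np.concatenate(r)
    r=least_squares(res,[cx/1000,cy/1000,z0,a]);return r.x,np.sqrt((r.fun**2).mean()),max(w,h),min(w,h)
E
cat > fit0.py <<'E'
from m import *
t=lambda l:[((u+.5)/3-.5+200,(v+.5)/3-.5+125) for u,v in l]
s=lambda l:[((u+.5)/3.4-.5+265,(v+.5)/3.4-.5+150) for u,v in l]
O={"sred":(100,60,.008,[(72,113),(112,145),(65,208),(24,178)],[(124,72),(208,90),(224,68),(142,55)]),
"syel":(100,60,.008,[(260,45),(301,68),(258,140),(217,117)],[(253,174),(351,182),(357,155),(261,139)]),
"spur":(100,60,.008,[(160,226),(210,226),(211,313),(158,313)],[(55,175),(147,157),(136,130),(43,150)]),
"sgre":(100,60,.008,[(386,216),(423,294),(381,314),(342,237)],[(133,311),(214,267),(96,282)]),
"pred":(80,50,.036,[(440,60),(476,47),(511,105),(474,123)],[(404,306),(453,265),(409,245),(356,285)]),
"pgre":(130,50,.018,[(437,50),(475,36),(515,135),(480,152)],[(326,315),(363,333),(466,284)]),
"pyel":(80,50,.036,[(697,177),(738,197),(705,260),(662,243)],[(278,525),(384,532),(393,489),(292,470)]),
"ppur":(130,50,.018,[(705,160),(741,180),(687,276),(650,255)],[(254,525),(419,552),(428,508),(265,480)])}
for k,(L,W,z,a,b) in O.items():
    p,e,w,h=fit({"top":t(a),"side":s(b)},L/1000,W/1000,z)
    print(k,"xyz",p[:3].round(4),"yaw",np.degrees(p[3]).round(1)%180,"rms px",e.round(2),"size",round(w),round(h),"r",np.hypot(*p[:2]).round(3))
for n,uv,z in(("cupw",(398,241),.1),("brush",(212,242),.1)):print(n,back("top",uv,z))
E
python3 fit0.py
```

```text
sred xyz [0.5921 0.3053 0.0037] yaw 143.6 rms px 0.75 size 94 61 r 0.666
syel xyz [0.6702 0.0836 0.0036] yaw 150.3 rms px 0.58 size 99 55 r 0.675
spur xyz [0.4654 0.1685 0.0029] yaw 0.19999999999998863 rms px 0.47 size 100 61 r 0.495
sgre xyz [ 0.4671 -0.0596  0.0072] yaw 25.2 rms px 0.52 size 99 56 r 0.471
pred xyz [ 0.6729 -0.1674  0.0374] yaw 29.7 rms px 0.72 size 84 47 r 0.693
pgre xyz [ 0.6655 -0.1697  0.0161] yaw 21.4 rms px 0.7 size 130 47 r 0.687
pyel xyz [ 0.5126 -0.4187  0.0361] yaw 151.7 rms px 0.72 size 88 51 r 0.662
ppur xyz [ 0.5172 -0.4168  0.0196] yaw 149.3 rms px 0.39 size 128 48 r 0.664
cupw [ 0.36575598 -0.28768297  0.1       ]
brush [0.36729716 0.31405452 0.1       ]
```

```bash
cat > go.py <<'E'
import sys,numpy as np
from station import ctrl
from scipy.spatial.transform import Rotation as R
s=ctrl.sense();r=R.from_quat(s["ee_rot"]).as_matrix();p=np.array(s["position"])
yaw=np.degrees(np.arctan2(r[1,0],r[0,0]))
print("t",round(s["time"],1),"pos",p.round(4),"yaw",round(yaw%360,1),"tiltxy",r[:2,2].round(3),"w",round(s["width"],4),"F",np.round(s["ft_force"],1),"g",round(s["grasp_force"],1),"j",np.round(s["joints"],2))
for a in sys.argv[1:]:
    x,y,z,ty=map(float,a.split(","));d=(ty-yaw+180)%360-180;t=np.radians(ty)
    ax=np.array([[np.cos(t),np.sin(t)],[np.sin(t),-np.cos(t)]])
    print(a,"rz rows",round(-d/4,2),"then x,y units",(ax@(np.array([x,y])-p[:2])/.02).round(2),"z units",round((p[2]-z)/.02,2))
    p=np.array([x,y,z]);yaw=ty
E
python3 go.py .55,.15,.2,151.7 .5126,-.4187,.1,151.7 .5126,-.4187,.029,151.7
```

```text
t 0.1 pos [0.2066 0.6156 0.2338] yaw 161.5 tiltxy [-0.001 -0.002] w 0.0915 F [ 0.2 -0.2  0.4] g 0.0 j [-0.98  0.5  -0.43  1.55  0.22  1.14 -0.21]
.55,.15,.2,151.7 rz rows 2.44 then x,y units [-26.15 -12.36] z units 1.69
.5126,-.4187,.1,151.7 rz rows -0.0 then x,y units [-11.83 -25.92] z units 5.0
.5126,-.4187,.029,151.7 rz rows -0.0 then x,y units [0. 0.] z units 3.55
```

arm_command([
  [[0, 0, 0, 0, 0, 0.813, 0.8], [0, 0, 0, 0, 0, 0.813, 0.8], [0, 0, 0, 0, 0, 0.813, 0.8], [-0.97, -0.46, 0.06, 0, 0, 0, 0.8], [-0.97, -0.46, 0.06, 0, 0, 0, 0.8], [-0.97, -0.46, 0.06, 0, 0, 0, 0.8], [-0.97, -0.46, 0.06, 0, 0, 0, 0.8], [-0.97, -0.46, 0.06, 0, 0, 0, 0.8], [-0.97, -0.46, 0.06, 0, 0, 0, 0.8], [-0.97, -0.46, 0.06, 0, 0, 0, 0.8]],
])

```text
time: 1.1
position: [0.2961, 0.4941, 0.2258]
ee_rot: [0.245, 0.97, -0.0, -0.0]
ft_force: [0.7, 0.4, -1.1]
width: 0.0734
grasp_force: 0.0
```

arm_command([
  [[-0.97, -0.46, 0.06, 0, 0, 0, 0.8], [-0.97, -0.46, 0.06, 0, 0, 0, 0.8], [-0.97, -0.46, 0.06, 0, 0, 0, 0.8], [-0.97, -0.46, 0.06, 0, 0, 0, 0.8], [-0.97, -0.46, 0.06, 0, 0, 0, 0.8], [-0.97, -0.46, 0.06, 0, 0, 0, 0.8], [-0.97, -0.46, 0.06, 0, 0, 0, 0.8], [-0.97, -0.46, 0.06, 0, 0, 0, 0.8], [-0.97, -0.46, 0.06, 0, 0, 0, 0.8], [-0.97, -0.46, 0.06, 0, 0, 0, 0.8]],
])

```text
time: 2.1
position: [0.4232, 0.3212, 0.2139]
ee_rot: [0.245, 0.97, -0.0, -0.0]
ft_force: [-0.0, 0.6, 0.0]
width: 0.0736
grasp_force: 0.0
```

arm_command([
  [[-0.97, -0.46, 0.06, 0, 0, 0, 0.8], [-0.97, -0.46, 0.06, 0, 0, 0, 0.8], [-0.97, -0.46, 0.06, 0, 0, 0, 0.8], [-0.97, -0.46, 0.06, 0, 0, 0, 0.8], [-0.97, -0.46, 0.06, 0, 0, 0, 0.8], [-0.97, -0.46, 0.06, 0, 0, 0, 0.8], [-0.97, -0.46, 0.06, 0, 0, 0, 0.8], [-0.97, -0.46, 0.06, 0, 0, 0, 0.8], [-0.97, -0.46, 0.06, 0, 0, 0, 0.8], [-0.97, -0.46, 0.06, 0, 0, 0, 0.8]],
])

```text
time: 3.1
position: [0.5502, 0.1483, 0.2018]
ee_rot: [0.244, 0.97, -0.0, -0.0]
ft_force: [0.4, -0.4, 0.3]
width: 0.0733
grasp_force: 0.0
```

```bash
python3 go.py .5126,-.4187,.1,151.7
```

```text
t 3.1 pos [0.5502 0.1483 0.2018] yaw 151.7 tiltxy [-0.001 -0.   ] w 0.0733 F [ 0.4 -0.4  0.3] g 0.0 j [-0.16  0.37 -0.18  1.8   0.08  0.99  0.7 ]
.5126,-.4187,.1,151.7 rz rows -0.0 then x,y units [-11.78 -25.85] z units 5.09
```

arm_command([
  [[-0.453, -0.994, 0.2, 0, 0, 0, 0.8], [-0.453, -0.994, 0.2, 0, 0, 0, 0.8], [-0.453, -0.994, 0.2, 0, 0, 0, 0.8], [-0.453, -0.994, 0.2, 0, 0, 0, 0.8], [-0.453, -0.994, 0.2, 0, 0, 0, 0.8], [-0.453, -0.994, 0.2, 0, 0, 0, 0.8], [-0.453, -0.994, 0.2, 0, 0, 0, 0.8], [-0.453, -0.994, 0.2, 0, 0, 0, 0.8], [-0.453, -0.994, 0.2, 0, 0, 0, 0.8], [-0.453, -0.994, 0.2, 0, 0, 0, 0.8]],
])

```text
time: 4.1
position: [0.5352, -0.0697, 0.1618]
ee_rot: [0.245, 0.97, -0.0, -0.0]
ft_force: [-0.7, 0.8, -0.1]
width: 0.0733
grasp_force: 0.0
```

arm_command([
  [[-0.453, -0.994, 0.2, 0, 0, 0, 0.8], [-0.453, -0.994, 0.2, 0, 0, 0, 0.8], [-0.453, -0.994, 0.2, 0, 0, 0, 0.8], [-0.453, -0.994, 0.2, 0, 0, 0, 0.8], [-0.453, -0.994, 0.2, 0, 0, 0, 0.8], [-0.453, -0.994, 0.2, 0, 0, 0, 0.8], [-0.453, -0.994, 0.2, 0, 0, 0, 0.8], [-0.453, -0.994, 0.2, 0, 0, 0, 0.8], [-0.453, -0.994, 0.2, 0, 0, 0, 0.8], [-0.453, -0.994, 0.2, 0, 0, 0, 0.8]],
])

```text
time: 5.1
position: [0.5207, -0.2875, 0.1217]
ee_rot: [0.244, 0.97, 0.0, -0.0]
ft_force: [-0.3, -0.8, 0.2]
width: 0.0733
grasp_force: 0.0
```

arm_command([
  [[-0.453, -0.994, 0.2, 0, 0, 0, 0.8], [-0.453, -0.994, 0.2, 0, 0, 0, 0.8], [-0.453, -0.994, 0.2, 0, 0, 0, 0.8], [-0.453, -0.994, 0.2, 0, 0, 0, 0.8], [-0.453, -0.994, 0.2, 0, 0, 0, 0.8], [-0.453, -0.994, 0.2, 0, 0, 0, 0.8], [0, 0, 0, 0, 0, 0, 0.8]],
])

```text
time: 5.8
position: [0.51, -0.4216, 0.0971]
ee_rot: [0.247, 0.969, -0.001, -0.001]
ft_force: [-0.9, -1.2, 0.6]
width: 0.0733
grasp_force: 0.0
```

```bash
python3 go.py .5126,-.4187,.029,151.7; python3 - <<'E'
from station import ctrl
import cv2,numpy as np
a=ctrl.capture("side")["color"][210:350,300:430,::-1];b=ctrl.capture("top")["color"][150:270,370:490,::-1]
cv2.imwrite("pics/y1.png",np.hstack([cv2.resize(a,(390,420),interpolation=2),cv2.resize(b,(400,420),interpolation=2)]))
E
```

```text
t 5.8 pos [ 0.51   -0.4216  0.0971] yaw 151.4 tiltxy [-0.002 -0.002] w 0.0733 F [-0.9 -1.2  0.6] g 0.0 j [ 0.65  0.63 -0.01  1.63  0.01  0.88  1.71]
.5126,-.4187,.029,151.7 rz rows -0.07 then x,y units [-0.05  0.19] z units 3.41
```

View pics/y1.png

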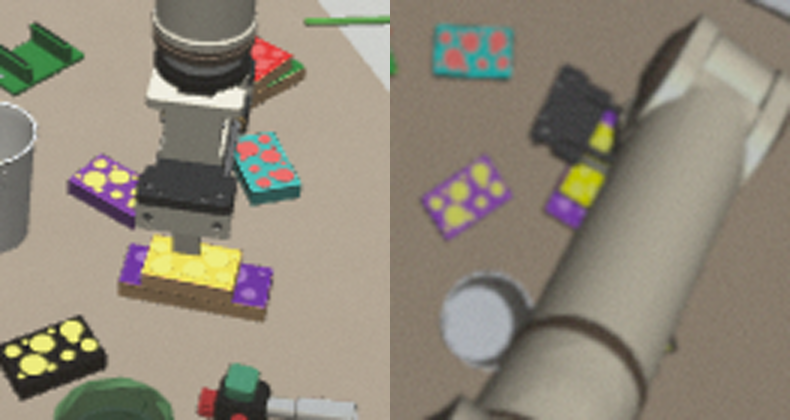

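The gripper is over the yellow panel and lined up with it, and the surroundings are clear.

arm_command([
  [[0, 0, 0.8, 0, 0, 0, 0.8], [0, 0, 0.8, 0, 0, 0, 0.8], [0, 0, 0.8, 0, 0, 0, 0.8], [0, 0, 0, 0, 0, 0, 0.8], [0, 0, 0, 0, 0, 0, 0.8]],
])

```text
time: 6.4
position: [0.5119, -0.4168, 0.0491]
ee_rot: [0.244, 0.97, 0.0, -0.001]
ft_force: [-0.6, -0.2, -0.5]
width: 0.0734
grasp_force: 0.0
```

```bash
python3 go.py .5126,-.4187,.029,151.7
```

```text
t 6.4 pos [ 0.5119 -0.4168  0.0491] yaw 151.7 tiltxy [-0.002  0.001] w 0.0734 F [-0.6 -0.2 -0.5] g 0.0 j [ 0.65  0.7  -0.01  1.65  0.01  0.8   1.71]
.5126,-.4187,.029,151.7 rz rows 0.01 then x,y units [-0.07 -0.07] z units 1.0
```

Down to z = 0.029, then close.

arm_command([
  [[-0.03, -0.03, 0.5, 0, 0, 0, 0.8], [-0.03, -0.03, 0.5, 0, 0, 0, 0.8], [0, 0, 0, 0, 0, 0, 0.8], [0, 0, 0, 0, 0, 0, 0], [0, 0, 0, 0, 0, 0, 0], [0, 0, 0, 0, 0, 0, 0], [0, 0, 0, 0, 0, 0, 0], [0, 0, 0, 0, 0, 0, 0]],
])

```text
time: 7.2
position: [0.5132, -0.4193, 0.0307]
ee_rot: [0.244, 0.97, -0.0, 0.0]
ft_force: [-0.4, 0.4, 1.8]
width: 0.05
grasp_force: 29.5
```

```bash
python3 go.py .5126,-.4187,.12,150.3 .6702,.0836,.1,150.3
```

```text
t 7.2 pos [ 0.5132 -0.4193  0.0307] yaw 151.7 tiltxy [ 0.001 -0.   ] w 0.05 F [-0.4  0.4  1.8] g 29.5 j [ 0.65  0.72 -0.01  1.65  0.01  0.77  1.71]
.5126,-.4187,.12,150.3 rz rows 0.35 then x,y units [0.04 0.01] z units -4.46
.6702,.0836,.1,150.3 rz rows -0.0 then x,y units [ 5.6  25.72] z units 1.0
```

arm_command([
  [[0, 0, -0.5, 0, 0, 0, 0], [0, 0, -0.8, 0, 0, 0.09, 0], [0, 0, -0.9, 0, 0, 0.09, 0], [0, 0, -0.9, 0, 0, 0.09, 0], [0, 0, -0.9, 0, 0, 0.09, 0], [0.1, 0.5, -0.4, 0, 0, 0, 0], [0.208, 0.95, 0, 0, 0, 0, 0], [0.208, 0.95, 0, 0, 0, 0, 0], [0.208, 0.95, 0, 0, 0, 0, 0], [0.208, 0.95, 0, 0, 0, 0, 0]],
])

```text
time: 8.2
position: [0.5398, -0.3317, 0.1176]
ee_rot: [0.256, 0.967, 0.001, -0.001]
ft_force: [-0.1, -0.7, -0.5]
width: 0.0499
grasp_force: 29.5
```

arm_command([
  [[0.208, 0.95, 0, 0, 0, 0, 0], [0.208, 0.95, 0, 0, 0, 0, 0], [0.208, 0.95, 0, 0, 0, 0, 0], [0.208, 0.95, 0, 0, 0, 0, 0], [0.208, 0.95, 0, 0, 0, 0, 0], [0.208, 0.95, 0, 0, 0, 0, 0], [0.208, 0.95, 0, 0, 0, 0, 0], [0.208, 0.95, 0, 0, 0, 0, 0], [0.208, 0.95, 0, 0, 0, 0, 0], [0.208, 0.95, 0, 0, 0, 0, 0]],
])

```text
time: 9.2
position: [0.5971, -0.1461, 0.1175]
ee_rot: [0.256, 0.967, 0.0, -0.001]
ft_force: [-0.2, 0.1, -0.4]
width: 0.0499
grasp_force: 29.5
```

arm_command([
  [[0.208, 0.95, 0, 0, 0, 0, 0], [0.208, 0.95, 0, 0, 0, 0, 0], [0.208, 0.95, 0, 0, 0, 0, 0], [0.208, 0.95, 0, 0, 0, 0, 0], [0.208, 0.95, 0, 0, 0, 0, 0], [0.208, 0.95, 0, 0, 0, 0, 0], [0.208, 0.95, 0, 0, 0, 0, 0], [0.208, 0.95, 0, 0, 0, 0, 0], [0.208, 0.95, 0, 0, 0, 0, 0], [0.208, 0.95, 0, 0, 0, 0, 0]],
])

```text
time: 10.2
position: [0.6556, 0.0381, 0.118]
ee_rot: [0.256, 0.967, 0.0, -0.0]
ft_force: [0.3, -0.2, -0.1]
width: 0.0502
grasp_force: 29.5
```

arm_command([
  [[0.208, 0.95, 0, 0, 0, 0, 0], [0.208, 0.95, 0, 0, 0, 0, 0], [0, 0, 0, 0, 0, 0, 0], [0, 0, 0, 0, 0, 0, 0]],
])

```text
time: 10.6
position: [0.6673, 0.0733, 0.1181]
ee_rot: [0.256, 0.967, -0.0, -0.0]
ft_force: [0.7, -0.7, -1.6]
width: 0.0498
grasp_force: 29.5
```

```bash
python3 go.py .6702,.0836,.043,150.3; python3 - <<'E'
from station import ctrl
import cv2,numpy as np
a=ctrl.capture("side")["color"][130:250,280:400,::-1];b=ctrl.capture("top")["color"][110:230,230:350,::-1]
cv2.imwrite("pics/y2.png",np.hstack([cv2.resize(a,(400,400),interpolation=2),cv2.resize(b,(400,400),interpolation=2)]))
E
```

```text
t 10.6 pos [0.6673 0.0733 0.1181] yaw 150.3 tiltxy [-0. -0.] w 0.0498 F [ 0.7 -0.7 -1.6] g 29.5 j [-0.1   0.62 -0.07  1.59  0.05  0.93  0.87]
.6702,.0836,.043,150.3 rz rows 0.0 then x,y units [0.13 0.52] z units 3.75
```

View pics/y2.png

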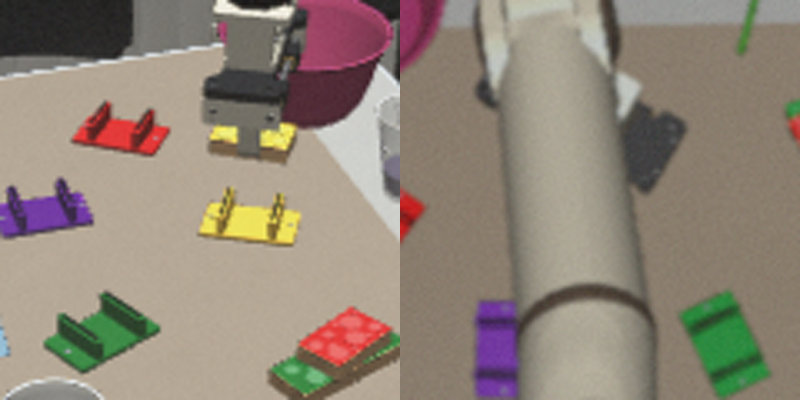

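The yellow panel is held level above its stand, which sits at (250,222) in the side crop. Lowering now.

arm_command([
  [[0.13, 0.52, 0.5, 0, 0, 0, 0], [0, 0, 0.8, 0, 0, 0, 0], [0, 0, 0.8, 0, 0, 0, 0], [0, 0, 0.7, 0, 0, 0, 0], [0, 0, 0.5, 0, 0, 0, 0], [0, 0, 0.2, 0, 0, 0, 0], [0, 0, 0.1, 0, 0, 0, 0], [0, 0, 0, 0, 0, 0, 0], [0, 0, 0, 0, 0, 0, 0]],
])

```text
time: 11.6
position: [0.6709, 0.0834, 0.047]
ee_rot: [0.257, 0.966, 0.0, 0.001]
ft_force: [0.0, -0.1, -0.6]
width: 0.0501
grasp_force: 29.5
```

```bash
python3 go.py .6702,.0836,.043,150.3; python3 - <<'E'
from station import ctrl
import cv2,numpy as np
a=ctrl.capture("side")["color"][160:230,315:395,::-1]
cv2.imwrite("pics/y3.png",cv2.resize(a,(560,490),interpolation=2))
E
```

```text
t 11.6 pos [0.6709 0.0834 0.047 ] yaw 150.3 tiltxy [0.001 0.   ] w 0.0501 F [ 0.  -0.1 -0.6] g 29.5 j [-0.12  0.72 -0.06  1.61  0.06  0.81  0.85]
.6702,.0836,.043,150.3 rz rows -0.01 then x,y units [ 0.03 -0.01] z units 0.2
```

View pics/y3.png

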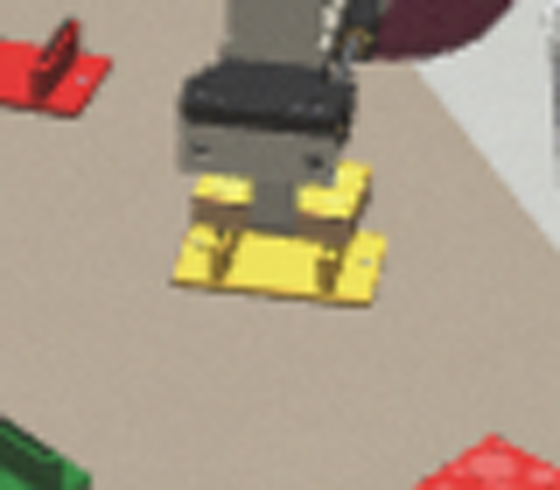

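The panel is centred over the ribs: its front edge runs 192–350 against 172–375 for the base. I'll touch down.

arm_command([
  [[0, 0, 0.1, 0, 0, 0, 0], [0, 0, 0.1, 0, 0, 0, 0], [0, 0, 0, 0, 0, 0, 0], [0, 0, 0, 0, 0, 0, 0]],
])

```text
time: 12.05
position: [0.6702, 0.0833, 0.0422]
ee_rot: [0.257, 0.966, -0.0, -0.0]
ft_force: [-0.5, 1.0, -0.5]
width: 0.05
grasp_force: 29.5
```

arm_command([
  [[0, 0, 0.05, 0, 0, 0, 0], [0, 0, 0, 0, 0, 0, 0]],
])

```text
time: 12.25
position: [0.6704, 0.0834, 0.0417]
ee_rot: [0.257, 0.966, 0.0, 0.0]
ft_force: [-0.4, -0.3, 2.8]
width: 0.0499
grasp_force: 29.5
```

arm_command([
  [[0, 0, 0.05, 0, 0, 0, 0], [0, 0, 0, 0, 0, 0, 0]],
])

```text
time: 12.45
position: [0.6704, 0.0834, 0.0417]
ee_rot: [0.257, 0.966, 0.0, 0.0]
ft_force: [-3.7, -1.2, 8.7]
width: 0.05
grasp_force: 29.5
```

Contact at z = 0.0417 with 8.7 N, so I'll release and go to the purple panel.

arm_command([
  [[0, 0, 0, 0, 0, 0, 0.75], [0, 0, 0, 0, 0, 0, 0.75], [0, 0, 0, 0, 0, 0, 0.75], [0, 0, 0, 0, 0, 0, 0.75], [0, 0, -0.5, 0, 0, 0, 0.75], [0, 0, -1, 0, 0, 0, 0.75], [0, 0, -1, 0, 0, 0.12, 0.75], [0, 0, -1, 0, 0, 0.12, 0.75], [0, 0, 0, 0, 0, 0, 0.75]],
])

```text
time: 13.35
position: [0.673, 0.0837, 0.1144]
ee_rot: [0.265, 0.964, 0.001, 0.003]
ft_force: [1.0, -0.1, 0.9]
width: 0.0685
grasp_force: 0.0
```

```bash
python3 go.py .5172,-.4168,.08,149.3
```

```text
t 13.3 pos [0.673  0.0837 0.1144] yaw 149.3 tiltxy [0.007 0.001] w 0.0685 F [ 1.  -0.1  0.9] g 0.0 j [-0.12  0.64 -0.06  1.58  0.05  0.92  0.84]
.5172,-.4168,.08,149.3 rz rows -0.0 then x,y units [ -6.08 -25.5 ] z units 1.72
```

arm_command([
  [[-0.222, -0.944, 0, 0, 0, 0, 0.75], [-0.222, -0.944, 0, 0, 0, 0, 0.75], [-0.222, -0.944, 0, 0, 0, 0, 0.75], [-0.222, -0.944, 0, 0, 0, 0, 0.75], [-0.222, -0.944, 0, 0, 0, 0, 0.75], [-0.222, -0.944, 0, 0, 0, 0, 0.75], [-0.222, -0.944, 0, 0, 0, 0, 0.75], [-0.222, -0.944, 0, 0, 0, 0, 0.75], [-0.222, -0.944, 0, 0, 0, 0, 0.75], [-0.222, -0.944, 0, 0, 0, 0, 0.75]],
])

```text
time: 14.35
position: [0.6113, -0.1034, 0.1103]
ee_rot: [0.265, 0.964, -0.0, -0.0]
ft_force: [0.6, 0.2, 0.2]
width: 0.0689
grasp_force: 0.0
```

arm_command([
  [[-0.222, -0.944, 0, 0, 0, 0, 0.75], [-0.222, -0.944, 0, 0, 0, 0, 0.75], [-0.222, -0.944, 0, 0, 0, 0, 0.75], [-0.222, -0.944, 0, 0, 0, 0, 0.75], [-0.222, -0.944, 0, 0, 0, 0, 0.75], [-0.222, -0.944, 0, 0, 0, 0, 0.75], [-0.222, -0.944, 0, 0, 0, 0, 0.75], [-0.222, -0.944, 0, 0, 0, 0, 0.75], [-0.222, -0.944, 0, 0, 0, 0, 0.75], [-0.222, -0.944, 0, 0, 0, 0, 0.75]],
])

```text
time: 15.35
position: [0.5528, -0.2883, 0.1103]
ee_rot: [0.265, 0.964, -0.0, -0.0]
ft_force: [-0.1, 0.3, -0.1]
width: 0.0688
grasp_force: 0.0
```

arm_command([
  [[-0.222, -0.944, 0, 0, 0, 0, 0.75], [-0.222, -0.944, 0, 0, 0, 0, 0.75], [-0.222, -0.944, 0, 0, 0, 0, 0.75], [-0.222, -0.944, 0, 0, 0, 0, 0.75], [-0.222, -0.944, 0, 0, 0, 0, 0.75], [-0.222, -0.944, 0, 0, 0, 0, 0.75], [-0.222, -0.944, 0, 0, 0, 0, 0.75], [0, 0, 0.8, 0, 0, 0, 0.75], [0, 0, 0.6, 0, 0, 0, 0.75], [0, 0, 0, 0, 0, 0, 0.75]],
])

```text
time: 16.35
position: [0.5118, -0.413, 0.0788]
ee_rot: [0.264, 0.965, 0.002, -0.003]
ft_force: [-0.4, 1.2, -0.2]
width: 0.0687
grasp_force: 0.0
```

```bash
python3 go.py .5172,-.4168,.014,149.3; python3 - <<'E'
from station import ctrl
import cv2,numpy as np
a=ctrl.capture("side")["color"][150:320,310:410,::-1]
cv2.imwrite("pics/p1.png",cv2.resize(a,(350,595),interpolation=2))
E
```

```text
t 16.4 pos [ 0.5118 -0.413   0.0788] yaw 149.4 tiltxy [-0.004  0.005] w 0.0687 F [-0.4  1.2 -0.2] g 0.0 j [ 0.64  0.65 -0.01  1.64  0.    0.85  1.67]
.5172,-.4168,.014,149.3 rz rows 0.02 then x,y units [-0.33 -0.03] z units 3.24
```

View pics/p1.png

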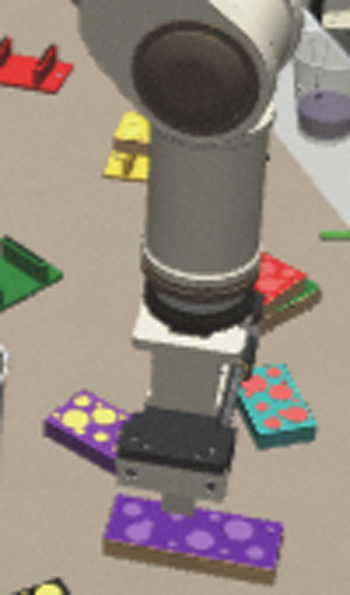

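The yellow panel rests on its stand at (128,145). The purple panel is bare and the gripper is centred over it.

arm_command([
  [[0, 0, 0.8, 0, 0, 0, 0.75], [0, 0, 0.7, 0, 0, 0, 0.75], [0, 0, 0, 0, 0, 0, 0.75], [0, 0, 0, 0, 0, 0, 0.75]],
])

```text
time: 16.8
position: [0.5126, -0.4156, 0.0514]
ee_rot: [0.265, 0.964, 0.0, -0.001]
ft_force: [0.4, 0.2, 0.6]
width: 0.0688
grasp_force: 0.0
```

```bash
python3 go.py .5172,-.4168,.014,149.3
```

```text
t 16.8 pos [ 0.5126 -0.4156  0.0514] yaw 149.3 tiltxy [-0.001  0.001] w 0.0688 F [0.4 0.2 0.6] g 0.0 j [ 0.64  0.69 -0.01  1.65  0.01  0.8   1.67]
.5172,-.4168,.014,149.3 rz rows 0.0 then x,y units [-0.23  0.06] z units 1.87
```

arm_command([
  [[-0.23, 0.06, 0.5, 0, 0, 0, 0.75], [0, 0, 0.6, 0, 0, 0, 0.75], [0, 0, 0.6, 0, 0, 0, 0.75], [0, 0, 0.15, 0, 0, 0, 0.75], [0, 0, 0, 0, 0, 0, 0.75], [0, 0, 0, 0, 0, 0, 0], [0, 0, 0, 0, 0, 0, 0], [0, 0, 0, 0, 0, 0, 0], [0, 0, 0, 0, 0, 0, 0], [0, 0, 0, 0, 0, 0, 0]],
])

```text
time: 17.8
position: [0.518, -0.4178, 0.0159]
ee_rot: [0.265, 0.964, -0.0, 0.0]
ft_force: [0.8, -0.5, 2.4]
width: 0.0498
grasp_force: 30.0
```

```bash
python3 go.py .5172,-.4168,.13,180.2 .4654,.1685,.13,180.2
```

```text
t 17.8 pos [ 0.518  -0.4178  0.0159] yaw 149.3 tiltxy [ 0.001 -0.001] w 0.0498 F [ 0.8 -0.5  2.4] g 30.0 j [ 0.64  0.75 -0.01  1.64  0.01  0.75  1.67]
.5172,-.4168,.13,180.2 rz rows -7.73 then x,y units [0.04 0.05] z units -5.7
.4654,.1685,.13,180.2 rz rows -0.0 then x,y units [ 2.49 29.27] z units 0.0
```

arm_command([
  [[0, 0, -0.5, 0, 0, 0, 0], [0, 0, -0.9, 0, 0, 0, 0], [0, 0, -0.9, 0, 0, -0.966, 0], [0, 0, -0.9, 0, 0, -0.966, 0], [0, 0, -0.9, 0, 0, -0.966, 0], [0, 0, -0.9, 0, 0, -0.966, 0], [0, 0, -0.9, 0, 0, -0.966, 0], [0, 0, -0.9, 0, 0, -0.966, 0], [0, 0, -0.2, 0, 0, -0.966, 0], [0, 0, 0, 0, 0, -0.966, 0]],
])

```text
time: 18.8
position: [0.5184, -0.4184, 0.1586]
ee_rot: [-0.003, 1.0, -0.001, 0.001]
ft_force: [-0.0, -1.0, -1.2]
width: 0.0493
grasp_force: 30.0
```

arm_command([
  [[0.083, 0.944, 0, 0, 0, 0, 0], [0.083, 0.944, 0, 0, 0, 0, 0], [0.083, 0.944, 0, 0, 0, 0, 0], [0.083, 0.944, 0, 0, 0, 0, 0], [0.083, 0.944, 0, 0, 0, 0, 0], [0.083, 0.944, 0, 0, 0, 0, 0], [0.083, 0.944, 0, 0, 0, 0, 0], [0.083, 0.944, 0, 0, 0, 0, 0], [0.083, 0.944, 0, 0, 0, 0, 0], [0.083, 0.944, 0, 0, 0, 0, 0]],
])

```text
time: 19.8
position: [0.5001, -0.2273, 0.1555]
ee_rot: [-0.002, 1.0, -0.0, 0.0]
ft_force: [0.1, 0.4, -2.0]
width: 0.0491
grasp_force: 30.0
```

arm_command([
  [[0.083, 0.944, 0, 0, 0, 0, 0], [0.083, 0.944, 0, 0, 0, 0, 0], [0.083, 0.944, 0, 0, 0, 0, 0], [0.083, 0.944, 0, 0, 0, 0, 0], [0.083, 0.944, 0, 0, 0, 0, 0], [0.083, 0.944, 0, 0, 0, 0, 0], [0.083, 0.944, 0, 0, 0, 0, 0], [0.083, 0.944, 0, 0, 0, 0, 0], [0.083, 0.944, 0, 0, 0, 0, 0], [0.083, 0.944, 0, 0, 0, 0, 0]],
])

```text
time: 20.8
position: [0.4827, -0.0387, 0.1556]
ee_rot: [-0.002, 1.0, -0.0, 0.0]
ft_force: [-0.1, 0.2, -1.6]
width: 0.0497
grasp_force: 30.0
```

```bash
python3 go.py .4654,.1685,.06,180.2
```

```text
t 20.8 pos [ 0.4827 -0.0387  0.1556] yaw 180.2 tiltxy [ 0. -0.] w 0.0497 F [-0.1  0.2 -1.6] g 30.0 j [ 0.26  0.29 -0.28  2.03  0.11  0.83  1.5 ]
.4654,.1685,.06,180.2 rz rows 0.0 then x,y units [ 0.83 10.36] z units 4.78
```

arm_command([
  [[0.08, 0.98, 0, 0, 0, 0, 0], [0.08, 0.98, 0, 0, 0, 0, 0], [0.08, 0.98, 0, 0, 0, 0, 0], [0.08, 0.98, 0, 0, 0, 0, 0], [0.08, 0.98, 0, 0, 0, 0, 0], [0.08, 0.98, 0, 0, 0, 0, 0], [0.08, 0.98, 0, 0, 0, 0, 0], [0.08, 0.98, 0, 0, 0, 0, 0], [0.08, 0.98, 0, 0, 0, 0, 0], [0.08, 0.98, 0, 0, 0, 0, 0]],
])

```text
time: 21.8
position: [0.4658, 0.1571, 0.1556]
ee_rot: [-0.002, 1.0, -0.0, 0.0]
ft_force: [-0.2, -0.4, -1.3]
width: 0.0497
grasp_force: 30.0
```

arm_command([
  [[0, 0, 0.8, 0, 0, 0, 0], [0, 0, 0.8, 0, 0, 0, 0], [0, 0, 0.8, 0, 0, 0, 0], [0, 0, 0, 0, 0, 0, 0], [0, 0, 0, 0, 0, 0, 0]],
])

```text
time: 22.3
position: [0.466, 0.1562, 0.1075]
ee_rot: [-0.002, 1.0, -0.0, -0.0]
ft_force: [-0.5, 0.4, -1.4]
width: 0.0498
grasp_force: 30.0
```

```bash
python3 go.py .4654,.1685,.05,180.2; python3 - <<'E'
from station import ctrl
import cv2,numpy as np
a=ctrl.capture("side")["color"][120:220,225:345,::-1];b=ctrl.capture("top")["color"][170:270,180:300,::-1]
cv2.imwrite("pics/p2.png",np.hstack([cv2.resize(a,(400,333),interpolation=2),cv2.resize(b,(400,333),interpolation=2)]))
E
```

```text
t 22.3 pos [0.466  0.1562 0.1075] yaw 180.2 tiltxy [-0. -0.] w 0.0498 F [-0.5  0.4 -1.4] g 30.0 j [-0.08  0.39 -0.35  2.05  0.2   0.74  1.02]
.4654,.1685,.05,180.2 rz rows 0.01 then x,y units [0.03 0.62] z units 2.88
```

View pics/p2.png

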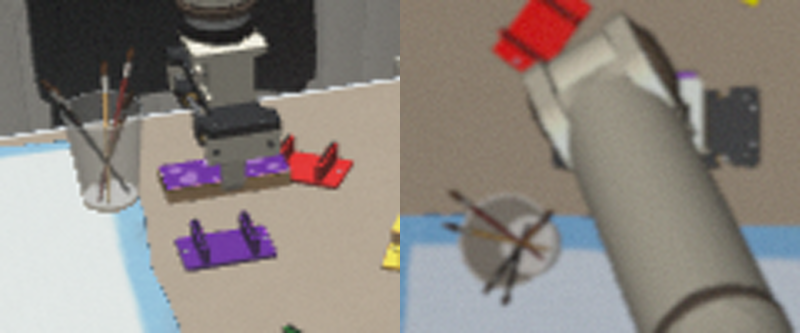

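The purple panel hangs level over its stand, and the brush cup is well clear.

arm_command([
  [[0.03, 0.6, 0.4, 0, 0, 0, 0], [0, 0, 0.8, 0, 0, 0, 0], [0, 0, 0.8, 0, 0, 0, 0], [0, 0, 0.5, 0, 0, 0, 0], [0, 0, 0.3, 0, 0, 0, 0], [0, 0, 0.1, 0, 0, 0, 0], [0, 0, 0, 0, 0, 0, 0], [0, 0, 0, 0, 0, 0, 0]],
])

```text
time: 23.2
position: [0.4662, 0.1681, 0.0498]
ee_rot: [-0.002, 1.0, 0.0, 0.0]
ft_force: [0.7, -0.6, -0.4]
width: 0.0495
grasp_force: 30.0
```

arm_command([
  [[0, 0, 0.05, 0, 0, 0, 0], [0, 0, 0, 0, 0, 0, 0]],
])

```text
time: 23.4
position: [0.4659, 0.1679, 0.0486]
ee_rot: [-0.002, 1.0, 0.0, 0.0]
ft_force: [0.1, -0.2, -1.1]
width: 0.0497
grasp_force: 30.0
```

arm_command([
  [[0, 0, 0.05, 0, 0, 0, 0], [0, 0, 0, 0, 0, 0, 0]],
])

```text
time: 23.6
position: [0.4656, 0.1679, 0.0473]
ee_rot: [-0.002, 1.0, -0.0, -0.0]
ft_force: [0.3, -0.6, -1.7]
width: 0.0493
grasp_force: 30.0
```

```bash
python3 go.py .4654,.1685,.045,180.2; python3 - <<'E'
from station import ctrl
import cv2,numpy as np
a=ctrl.capture("side")["color"][160:220,265:325,::-1]
cv2.imwrite("pics/p3.png",cv2.resize(a,(480,480),interpolation=2))
E
```

```text
t 23.6 pos [0.4656 0.1679 0.0473] yaw 180.2 tiltxy [-0. -0.] w 0.0493 F [ 0.3 -0.6 -1.7] g 30.0 j [-0.14  0.5  -0.31  2.07  0.26  0.61  0.94]
.4654,.1685,.045,180.2 rz rows 0.0 then x,y units [0.01 0.03] z units 0.11
```

View pics/p3.png

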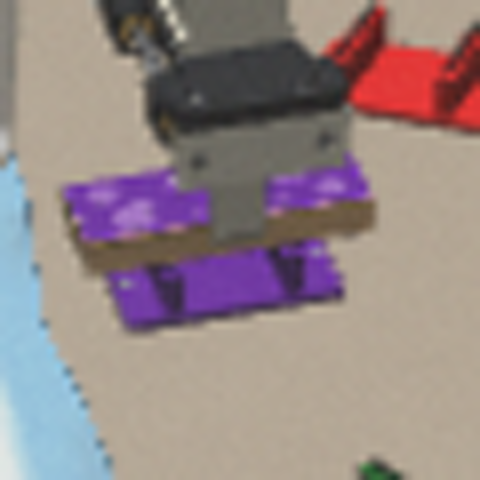

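The panel is centred to about 2 mm (231 against 235 px) and hovering just above the ribs.

arm_command([
  [[0, 0, 0.05, 0, 0, 0, 0], [0, 0, 0, 0, 0, 0, 0]],
])

```text
time: 23.85
position: [0.4656, 0.1679, 0.0462]
ee_rot: [-0.002, 1.0, -0.0, -0.0]
ft_force: [0.7, -0.1, -1.1]
width: 0.0495
grasp_force: 30.0
```

arm_command([
  [[0, 0, 0.05, 0, 0, 0, 0], [0, 0, 0, 0, 0, 0, 0]],
])

```text
time: 24.05
position: [0.4656, 0.1679, 0.0452]
ee_rot: [-0.002, 1.0, -0.0, -0.0]
ft_force: [-0.4, -0.5, -1.5]
width: 0.0496
grasp_force: 30.0
```

arm_command([
  [[0, 0, 0.05, 0, 0, 0, 0], [0, 0, 0, 0, 0, 0, 0]],
])

```text
time: 24.25
position: [0.4657, 0.168, 0.0448]
ee_rot: [-0.002, 1.0, -0.0, 0.0]
ft_force: [-2.3, -0.4, 5.9]
width: 0.0496
grasp_force: 30.0
```

Contact at 5.9 N. I'll release, rise, and turn towards the red panel.

arm_command([
  [[0, 0, 0, 0, 0, 0, 0.75], [0, 0, 0, 0, 0, 0, 0.75], [0, 0, 0, 0, 0, 0, 0.75], [0, 0, 0, 0, 0, 0, 0.75], [0, 0, -0.5, 0, 0, 0, 0.75], [0, 0, -1, 0, 0, 0, 0.75], [0, 0, -1, 0, 0, -0.6, 0.75], [0, 0, -1, 0, 0, -0.95, 0.75], [0, 0, -0.5, 0, 0, -0.95, 0.75], [0, 0, 0, 0, 0, -0.95, 0.75]],
])

```text
time: 25.25
position: [0.4671, 0.1684, 0.1268]
ee_rot: [-0.123, 0.992, 0.0, 0.002]
ft_force: [-1.1, 0.1, 0.3]
width: 0.0689
grasp_force: 0.0
```

arm_command([
  [[0, 0, 0, 0, 0, -0.95, 0.75], [0, 0, 0, 0, 0, -0.95, 0.75], [0, 0, 0, 0, 0, -0.95, 0.75], [0, 0, 0, 0, 0, -0.95, 0.75], [0, 0, 0, 0, 0, 0, 0.75], [0, 0, 0, 0, 0, 0, 0.75]],
])

```text
time: 25.85
position: [0.4658, 0.1679, 0.1247]
ee_rot: [-0.251, 0.968, 0.0, 0.0]
ft_force: [-0.5, -0.0, -0.1]
width: 0.069
grasp_force: 0.0
```

```bash
python3 go.py .6729,-.1674,.1,209.7; python3 - <<'E'
from station import ctrl
import cv2,numpy as np
t=ctrl.capture("top")["color"][125:265,200:465,::-1]
cv2.imwrite("pics/r0.png",cv2.resize(t,None,fx=3,fy=3,interpolation=2))
E
```

```text
t 25.9 pos [0.4658 0.1679 0.1247] yaw 209.1 tiltxy [0. 0.] w 0.069 F [-0.5 -0.  -0.1] g 0.0 j [ 0.    0.38 -0.48  2.03  0.25  0.79  1.46]
.6729,-.1674,.1,209.7 rz rows -0.15 then x,y units [ -0.69 -19.69] z units 1.24
```

View pics/r0.png

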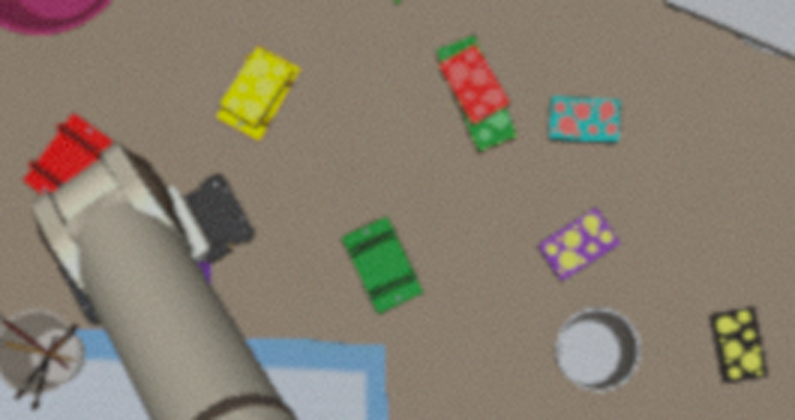

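The yellow panel sits on its stand at (261,86), and the red stack is unmoved.

arm_command([
  [[0, 0, 0, 0, 0, -0.15, 0.75], [-0.035, -0.985, 0, 0, 0, 0, 0.75], [-0.035, -0.985, 0, 0, 0, 0, 0.75], [-0.035, -0.985, 0, 0, 0, 0, 0.75], [-0.035, -0.985, 0, 0, 0, 0, 0.75], [-0.035, -0.985, 0, 0, 0, 0, 0.75], [-0.035, -0.985, 0, 0, 0, 0, 0.75], [-0.035, -0.985, 0, 0, 0, 0, 0.75], [-0.035, -0.985, 0, 0, 0, 0, 0.75], [-0.035, -0.985, 0, 0, 0, 0, 0.75]],
])

```text
time: 26.9
position: [0.5596, 0.0165, 0.1243]
ee_rot: [-0.257, 0.966, 0.0, -0.0]
ft_force: [-0.3, 0.7, 0.3]
width: 0.069
grasp_force: 0.0
```

arm_command([
  [[-0.035, -0.985, 0, 0, 0, 0, 0.75], [-0.035, -0.985, 0, 0, 0, 0, 0.75], [-0.035, -0.985, 0, 0, 0, 0, 0.75], [-0.035, -0.985, 0, 0, 0, 0, 0.75], [-0.035, -0.985, 0, 0, 0, 0, 0.75], [-0.035, -0.985, 0, 0, 0, 0, 0.75], [-0.035, -0.985, 0, 0, 0, 0, 0.75], [-0.035, -0.985, 0, 0, 0, 0, 0.75], [-0.035, -0.985, 0, 0, 0, 0, 0.75], [-0.035, -0.985, 0, 0, 0, 0, 0.75]],
])

```text
time: 27.9
position: [0.6638, -0.1515, 0.1241]
ee_rot: [-0.257, 0.966, 0.0, -0.0]
ft_force: [0.2, 0.0, 0.3]
width: 0.0689
grasp_force: 0.0
```

arm_command([
  [[-0.035, -0.985, 0, 0, 0, 0, 0.75], [0, 0, 0.8, 0, 0, 0, 0.75], [0, 0, 0.8, 0, 0, 0, 0.75], [0, 0, 0.8, 0, 0, 0, 0.75], [0, 0, 0.8, 0, 0, 0, 0.75], [0, 0, 0, 0, 0, 0, 0.75], [0, 0, 0, 0, 0, 0, 0.75]],
])

```text
time: 28.6
position: [0.6731, -0.1661, 0.0594]
ee_rot: [-0.258, 0.966, 0.001, -0.001]
ft_force: [-0.2, 0.4, 0.7]
width: 0.0694
grasp_force: 0.0
```

```bash
python3 go.py .6729,-.1674,.03,209.7; python3 - <<'E'
from station import ctrl
import cv2,numpy as np
from m import *
t=lambda l:[((u+.5)/3-.5+200,(v+.5)/3-.5+125) for u,v in l]
print("yel",np.mean([back("top",u,.048) for u in t([(260,48),(299,70),(263,124),(223,102)])],0))
a=ctrl.capture("side")["color"][160:280,330:430,::-1]
cv2.imwrite("pics/r1.png",cv2.resize(a,(500,600),interpolation=2))
E
```

```text
t 28.6 pos [ 0.6731 -0.1661  0.0594] yaw 209.9 tiltxy [-0.002  0.001] w 0.0694 F [-0.2  0.4  0.7] g 0.0 j [ 0.43  0.76 -0.34  1.54  0.3   0.89  2.08]
.6729,-.1674,.03,209.7 rz rows 0.04 then x,y units [ 0.04 -0.05] z units 1.47
yel [0.6692152  0.07679748 0.048     ]
```

View pics/r1.png

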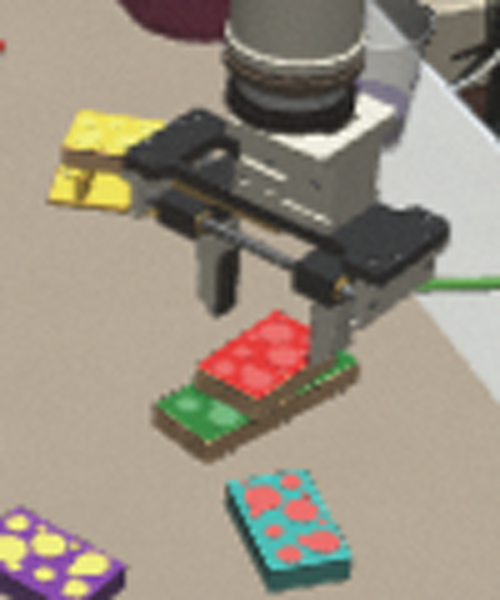

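The fingers straddle the red panel, with nothing else beside them.

arm_command([
  [[0.02, -0.04, 0.5, 0, 0, 0, 0.75], [0, 0, 0.5, 0, 0, 0, 0.75], [0, 0, 0.47, 0, 0, 0, 0.75], [0, 0, 0, 0, 0, 0, 0.75], [0, 0, 0, 0, 0, 0, 0], [0, 0, 0, 0, 0, 0, 0], [0, 0, 0, 0, 0, 0, 0], [0, 0, 0, 0, 0, 0, 0], [0, 0, 0, 0, 0, 0, 0]],
])

```text
time: 29.55
position: [0.6741, -0.1679, 0.0314]
ee_rot: [-0.257, 0.966, -0.0, 0.0]
ft_force: [0.1, -0.8, 0.9]
width: 0.0494
grasp_force: 30.0
```

```bash
python3 go.py .6729,-.1674,.13,143.6 .5921,.3053,.1,143.6; cat >> fit0.py <<'E'
print("top-only, and side-only centres")
for k,(L,W,z,a,b) in O.items(): print(k,np.mean([back("top",u,z) for u in t(a)],0).round(4),np.mean([back("side",u,z) for u in s(b)],0).round(4) if len(b)==4 else "")
E
python3 fit0.py|tail -9; python3 - <<'E'
import cv2
from m import *
# current yellow panel, side-view
from station import ctrl
c=ctrl.capture("top")["color"][:,:,::-1];h=cv2.cvtColor(c,cv2.COLOR_BGR2HSV)
m=cv2.inRange(h,(22,120,90),(34,255,255))[130:180,265:310]
print(cv2.countNonZero(m))
E
```

```text
t 29.6 pos [ 0.6741 -0.1679  0.0314] yaw 209.8 tiltxy [ 0.001 -0.   ] w 0.0494 F [ 0.1 -0.8  0.9] g 30.0 j [ 0.43  0.79 -0.33  1.55  0.31  0.85  2.07]
.6729,-.1674,.13,143.6 rz rows 16.55 then x,y units [ 0.06 -0.02] z units -4.93
.5921,.3053,.1,143.6 rz rows -0.0 then x,y units [17.28 16.63] z units 1.5
top-only, and side-only centres
sred [0.5916 0.3042 0.008 ] [0.5898 0.2983 0.008 ]
syel [0.6703 0.0829 0.008 ] [0.6665 0.0775 0.008 ]
spur [0.4642 0.1678 0.008 ] [0.4645 0.1606 0.008 ]
sgre [ 0.4671 -0.0597  0.008 ] 
pred [ 0.672  -0.1672  0.036 ] [ 0.6747 -0.1656  0.036 ]
pgre [ 0.6649 -0.1697  0.018 ] 
pyel [ 0.5134 -0.4189  0.036 ] [ 0.5123 -0.4186  0.036 ]
ppur [ 0.5176 -0.4173  0.018 ] [ 0.5177 -0.4152  0.018 ]
512
```

arm_command([
  [[0, 0, -0.5, 0, 0, 0, 0], [0, 0, -0.8, 0, 0, 0, 0], [0, 0, -0.9, 0, 0, 0.95, 0], [0, 0, -0.9, 0, 0, 0.95, 0], [0, 0, -0.9, 0, 0, 0.95, 0], [0, 0, -0.9, 0, 0, 0.95, 0], [0, 0, 0, 0, 0, 0.95, 0], [0, 0, 0, 0, 0, 0.95, 0], [0, 0, 0, 0, 0, 0.95, 0], [0, 0, 0, 0, 0, 0.95, 0]],
])

```text
time: 30.6
position: [0.6742, -0.1679, 0.1308]
ee_rot: [0.007, 1.0, -0.0, 0.001]
ft_force: [0.4, 0.3, -0.2]
width: 0.0499
grasp_force: 30.0
```

arm_command([
  [[0, 0, 0, 0, 0, 0.95, 0], [0, 0, 0, 0, 0, 0.95, 0], [0, 0, 0, 0, 0, 0.95, 0], [0, 0, 0, 0, 0, 0.95, 0], [0, 0, 0, 0, 0, 0.95, 0], [0, 0, 0, 0, 0, 0.95, 0], [0, 0, 0, 0, 0, 0.95, 0], [0, 0, 0, 0, 0, 0.95, 0], [0, 0, 0, 0, 0, 0.4, 0], [0, 0, 0, 0, 0, 0, 0]],
])

```text
time: 31.6
position: [0.6741, -0.1677, 0.13]
ee_rot: [0.28, 0.96, 0.0, 0.001]
ft_force: [-0.3, 0.5, -0.7]
width: 0.0497
grasp_force: 30.0
```

```bash
python3 go.py .591,.302,.1,143.6
```

```text
t 31.6 pos [ 0.6741 -0.1677  0.13  ] yaw 147.4 tiltxy [ 0.001 -0.   ] w 0.0497 F [-0.3  0.5 -0.7] g 30.0 j [ 0.28  0.65 -0.11  1.52  0.08  0.98  1.15]
.591,.302,.1,143.6 rz rows 0.96 then x,y units [17.28 16.44] z units 1.5
```

arm_command([
  [[0, 0, 0, 0, 0, 0.95, 0], [0.96, 0.913, 0, 0, 0, 0, 0], [0.96, 0.913, 0, 0, 0, 0, 0], [0.96, 0.913, 0, 0, 0, 0, 0], [0.96, 0.913, 0, 0, 0, 0, 0], [0.96, 0.913, 0, 0, 0, 0, 0], [0.96, 0.913, 0, 0, 0, 0, 0], [0.96, 0.913, 0, 0, 0, 0, 0], [0.96, 0.913, 0, 0, 0, 0, 0], [0.96, 0.913, 0, 0, 0, 0, 0]],
])

```text
time: 32.6
position: [0.6321, 0.068, 0.1295]
ee_rot: [0.312, 0.95, 0.0, 0.0]
ft_force: [-0.4, -0.4, -0.4]
width: 0.0492
grasp_force: 30.0
```

arm_command([
  [[0.96, 0.913, 0, 0, 0, 0, 0], [0.96, 0.913, 0, 0, 0, 0, 0], [0.96, 0.913, 0, 0, 0, 0, 0], [0.96, 0.913, 0, 0, 0, 0, 0], [0.96, 0.913, 0, 0, 0, 0, 0], [0.96, 0.913, 0, 0, 0, 0, 0], [0.96, 0.913, 0, 0, 0, 0, 0], [0.96, 0.913, 0, 0, 0, 0, 0], [0.96, 0.913, 0, 0, 0, 0, 0]],
])

```text
time: 33.5
position: [0.5905, 0.3029, 0.1295]
ee_rot: [0.312, 0.95, 0.0, 0.0]
ft_force: [-0.0, 0.5, -0.9]
width: 0.0496
grasp_force: 30.0
```

arm_command([
  [[0, 0, 0.8, 0, 0, 0, 0], [0, 0, 0.8, 0, 0, 0, 0], [0, 0, 0.8, 0, 0, 0, 0], [0, 0, 0, 0, 0, 0, 0], [0, 0, 0, 0, 0, 0, 0]],
])

```text
time: 34.0
position: [0.5905, 0.3, 0.0798]
ee_rot: [0.313, 0.95, -0.001, -0.001]
ft_force: [0.8, 0.1, -0.7]
width: 0.0498
grasp_force: 30.0
```

```bash
python3 go.py .591,.302,.046,143.6
```

```text
t 34.0 pos [0.5905 0.3    0.0798] yaw 143.5 tiltxy [-0.002 -0.001] w 0.0498 F [ 0.8  0.1 -0.7] g 30.0 j [-0.41  0.66 -0.15  1.63  0.12  0.86  0.33]
.591,.302,.046,143.6 rz rows -0.02 then x,y units [0.04 0.1 ] z units 1.69
```

arm_command([
  [[0, 0.05, 0.6, 0, 0, 0, 0], [0, 0, 0.6, 0, 0, 0, 0], [0, 0, 0.4, 0, 0, 0, 0], [0, 0, 0.1, 0, 0, 0, 0], [0, 0, 0, 0, 0, 0, 0], [0, 0, 0, 0, 0, 0, 0]],
])

```text
time: 34.6
position: [0.5913, 0.3028, 0.0471]
ee_rot: [0.312, 0.95, 0.0, 0.0]
ft_force: [0.9, -1.1, -0.2]
width: 0.0497
grasp_force: 30.0
```

arm_command([
  [[0, 0, 0.05, 0, 0, 0, 0], [0, 0, 0, 0, 0, 0, 0]],
])

```text
time: 34.8
position: [0.5914, 0.3027, 0.0463]
ee_rot: [0.312, 0.95, 0.0, 0.0]
ft_force: [-0.2, -0.2, -0.8]
width: 0.0497
grasp_force: 30.0
```

arm_command([
  [[0, 0, 0.05, 0, 0, 0, 0], [0, 0, 0, 0, 0, 0, 0]],
])

```text
time: 35.0
position: [0.5912, 0.3025, 0.0449]
ee_rot: [0.312, 0.95, 0.0, 0.0]
ft_force: [-0.4, 0.1, -0.3]
width: 0.0495
grasp_force: 30.0
```

```bash
python3 go.py .591,.302,.043,143.6;python3 - <<'E'
from station import ctrl
import cv2,numpy as np
a=ctrl.capture("side")["color"][150:210,280:400,::-1]
cv2.imwrite("pics/r2.png",cv2.resize(a,(800,400),interpolation=2))
E
```

```text
t 35.0 pos [0.5912 0.3025 0.0449] yaw 143.6 tiltxy [0. 0.] w 0.0495 F [-0.4  0.1 -0.3] g 30.0 j [-0.41  0.71 -0.14  1.64  0.13  0.8   0.32]
.591,.302,.043,143.6 rz rows 0.0 then x,y units [-0.01 -0.03] z units 0.1
```

View pics/r2.png

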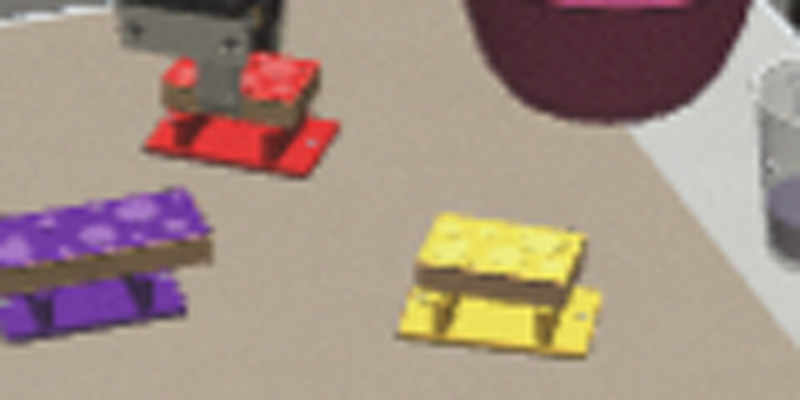

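In the side view the red panel is centred over its ribs, and the yellow and purple panels are level on theirs. I'll touch down and release red, and check yellow's seat numerically.

arm_command([
  [[0, 0, 0.05, 0, 0, 0, 0], [0, 0, 0.05, 0, 0, 0, 0], [0, 0, 0, 0, 0, 0, 0]],
])

```text
time: 35.35
position: [0.591, 0.3024, 0.0427]
ee_rot: [0.312, 0.95, -0.0, -0.0]
ft_force: [-0.0, -0.1, -0.4]
width: 0.0498
grasp_force: 30.0
```

arm_command([
  [[0, 0, 0.05, 0, 0, 0, 0], [0, 0, 0, 0, 0, 0, 0]],
])

```text
time: 35.55
position: [0.5911, 0.3026, 0.0423]
ee_rot: [0.312, 0.95, -0.0, -0.0]
ft_force: [-0.8, -0.8, 2.5]
width: 0.0499
grasp_force: 30.0
```

```bash
python3 - <<'E'
from m import *
k=800/120
s=lambda l:[((u+.5)/k-.5+280,(v+.5)/k-.5+150) for u,v in l]
print("yel panel side",np.mean([back("side",u,.048) for u in s([(440,213),(587,235),(572,286),(418,264)])],0).round(4))
print("stand side now, 3 corners:",[back("side",u,.008).round(4) for u in s([(398,335),(588,355),(603,292)])])
print("panel corners", [back("side",u,.048).round(4) for u in s([(440,213),(587,235),(572,286),(418,264)])])
E
```

```text
yel panel side [0.6695 0.0816 0.048 ]
stand side now, 3 corners: [array([0.611 , 0.0787, 0.008 ]), array([0.6987, 0.0313, 0.008 ]), array([0.728 , 0.0851, 0.008 ])]
panel corners [array([0.6496, 0.1258, 0.048 ]), array([0.7156, 0.0815, 0.048 ]), array([0.6905, 0.0376, 0.048 ]), array([0.6224, 0.0814, 0.048 ])]
```

Yellow panel and stand centres agree to within 1 mm in the side view. I'll release red and re-measure green by colour mask.

arm_command([
  [[0, 0, 0, 0, 0, 0, 0.75], [0, 0, 0, 0, 0, 0, 0.75], [0, 0, 0, 0, 0, 0, 0.75], [0, 0, 0, 0, 0, 0, 0.75], [0, 0, -0.5, 0, 0, 0, 0.75], [0, 0, -1, 0, 0, 0, 0.75], [0, 0, -1, 0, 0, 0, 0.75], [0, 0, -1, 0, 0, 0, 0.75], [0, 0, -0.5, 0, 0, 0, 0.75], [0, 0, 0, 0, 0, 0, 0.75]],
])

```text
time: 36.55
position: [0.5925, 0.3033, 0.1243]
ee_rot: [0.312, 0.95, 0.001, 0.001]
ft_force: [0.1, 0.4, 0.1]
width: 0.0688
grasp_force: 0.0
```

```bash
cat > g.py <<'E'
from station import ctrl
from m import *
for n,(r0,r1,c0,c1) in {"top":(130,185,335,380),"side":(210,265,350,410)}.items():
    im=ctrl.capture(n)["color"];h=cv2.cvtColor(im,cv2.COLOR_RGB2HSV)
    m=cv2.inRange(h,(40,60,30),(85,255,255));k=np.zeros_like(m);k[r0:r1,c0:c1]=m[r0:r1,c0:c1]
    ys,xs=np.nonzero(k);P=np.array([back(n,(x,y),.018)[:2]*1000 for x,y in zip(xs,ys)],np.float32)
    (cx,cy),(w,l),a=cv2.minAreaRect(P);print(n,len(xs),"centroid",P.mean(0).round(1),"rect",round(cx,1),round(cy,1),"size",round(w),round(l),"yaw",round((a+(0 if w>l else 90))%180,1))
E
python3 g.py; python3 go.py .6655,-.1697,.1,201.4
```

```text
top 553 centroid [ 665.2 -169.1] rect 665.8 -169.4 size 131 52 yaw 21.5
side 449 centroid [ 668.1 -168.2] rect 672.4 -168.1 size 255 122 yaw 56.2
t 36.6 pos [0.591  0.3023 0.1217] yaw 143.6 tiltxy [-0. -0.] w 0.0688 F [ 0.2 -0.7 -0.5] g 0.0 j [-0.4   0.61 -0.16  1.61  0.11  0.93  0.34]
.6655,-.1697,.1,201.4 rz rows -14.45 then x,y units [  5.14 -23.33] z units 1.08
```

arm_command([
  [[0, 0, 0, 0, 0, -0.963, 0.75], [0, 0, 0, 0, 0, -0.963, 0.75], [0, 0, 0, 0, 0, -0.963, 0.75], [0, 0, 0, 0, 0, -0.963, 0.75], [0, 0, 0, 0, 0, -0.963, 0.75], [0, 0, 0, 0, 0, -0.963, 0.75], [0, 0, 0, 0, 0, -0.963, 0.75], [0, 0, 0, 0, 0, -0.963, 0.75], [0, 0, 0, 0, 0, -0.963, 0.75], [0, 0, 0, 0, 0, -0.963, 0.75]],
])

```text
time: 37.65
position: [0.5901, 0.302, 0.1201]
ee_rot: [-0.02, 1.0, -0.001, -0.001]
ft_force: [0.5, -0.1, 0.9]
width: 0.0694
grasp_force: 0.0
```

arm_command([
  [[0, 0, 0, 0, 0, -0.963, 0.75], [0, 0, 0, 0, 0, -0.963, 0.75], [0, 0, 0, 0, 0, -0.963, 0.75], [0, 0, 0, 0, 0, -0.963, 0.75], [0, 0, 0, 0, 0, -0.963, 0.75], [0.214, -0.972, 0, 0, 0, 0, 0.75], [0.214, -0.972, 0, 0, 0, 0, 0.75], [0.214, -0.972, 0, 0, 0, 0, 0.75], [0.214, -0.972, 0, 0, 0, 0, 0.75], [0.214, -0.972, 0, 0, 0, 0, 0.75]],
])

```text
time: 38.65
position: [0.6057, 0.2031, 0.1202]
ee_rot: [-0.186, 0.983, -0.0, -0.001]
ft_force: [0.3, 0.2, -0.0]
width: 0.0687
grasp_force: 0.0
```

arm_command([
  [[0.214, -0.972, 0, 0, 0, 0, 0.75], [0.214, -0.972, 0, 0, 0, 0, 0.75], [0.214, -0.972, 0, 0, 0, 0, 0.75], [0.214, -0.972, 0, 0, 0, 0, 0.75], [0.214, -0.972, 0, 0, 0, 0, 0.75], [0.214, -0.972, 0, 0, 0, 0, 0.75], [0.214, -0.972, 0, 0, 0, 0, 0.75], [0.214, -0.972, 0, 0, 0, 0, 0.75], [0.214, -0.972, 0, 0, 0, 0, 0.75], [0.214, -0.972, 0, 0, 0, 0, 0.75]],
])

```text
time: 39.65
position: [0.6367, 0.0068, 0.1202]
ee_rot: [-0.186, 0.983, 0.0, -0.001]
ft_force: [-0.3, 0.5, 0.5]
width: 0.0688
grasp_force: 0.0
```

arm_command([
  [[0.214, -0.972, 0, 0, 0, 0, 0.75], [0.214, -0.972, 0, 0, 0, 0, 0.75], [0.214, -0.972, 0, 0, 0, 0, 0.75], [0.214, -0.972, 0, 0, 0, 0, 0.75], [0.214, -0.972, 0, 0, 0, 0, 0.75], [0.214, -0.972, 0, 0, 0, 0, 0.75], [0.214, -0.972, 0, 0, 0, 0, 0.75], [0.214, -0.972, 0, 0, 0, 0, 0.75], [0, 0, 0, 0, 0, 0, 0.75], [0, 0, 0, 0, 0, 0, 0.75]],
])

```text
time: 40.65
position: [0.662, -0.1496, 0.1211]
ee_rot: [-0.185, 0.983, 0.001, -0.001]
ft_force: [-0.2, 0.6, -0.4]
width: 0.0691
grasp_force: 0.0
```

```bash
python3 go.py .6655,-.1697,.014,201.4
```

```text
t 40.6 pos [ 0.662  -0.1496  0.1211] yaw 201.3 tiltxy [-0.001  0.001] w 0.0691 F [-0.2  0.6 -0.4] g 0.0 j [ 0.42  0.66 -0.34  1.56  0.25  0.97  1.94]
.6655,-.1697,.014,201.4 rz rows -0.02 then x,y units [ 0.2 -1. ] z units 5.35
```

arm_command([
  [[0.2, -1, 0, 0, 0, 0, 0.75], [0, 0, 0.8, 0, 0, 0, 0.75], [0, 0, 0.8, 0, 0, 0, 0.75], [0, 0, 0.8, 0, 0, 0, 0.75], [0, 0, 0.8, 0, 0, 0, 0.75], [0, 0, 0, 0, 0, 0, 0.75], [0, 0, 0, 0, 0, 0, 0.75]],
])

```text
time: 41.35
position: [0.6656, -0.169, 0.0569]
ee_rot: [-0.186, 0.983, 0.0, -0.001]
ft_force: [-0.4, -0.1, 0.9]
width: 0.0689
grasp_force: 0.0
```

```bash
python3 go.py .6655,-.1695,.014,201.4
```

```text
t 41.4 pos [ 0.6656 -0.169   0.0569] yaw 201.4 tiltxy [-0.002  0.001] w 0.0689 F [-0.4 -0.1  0.9] g 0.0 j [ 0.42  0.75 -0.32  1.56  0.28  0.88  1.95]
.6655,-.1695,.014,201.4 rz rows 0.01 then x,y units [ 0.02 -0.02] z units 2.15
```

arm_command([
  [[0, -0.02, 0.6, 0, 0, 0, 0.75], [0, 0, 0.6, 0, 0, 0, 0.75], [0, 0, 0.6, 0, 0, 0, 0.75], [0, 0, 0.3, 0, 0, 0, 0.75], [0, 0, 0, 0, 0, 0, 0.75], [0, 0, 0, 0, 0, 0, 0], [0, 0, 0, 0, 0, 0, 0], [0, 0, 0, 0, 0, 0, 0], [0, 0, 0, 0, 0, 0, 0], [0, 0, 0, 0, 0, 0, 0]],
])

```text
time: 42.35
position: [0.6667, -0.1701, 0.0166]
ee_rot: [-0.186, 0.983, -0.0, 0.001]
ft_force: [-0.4, 0.1, 1.8]
width: 0.0498
grasp_force: 30.0
```

```bash
python3 go.py .6655,-.1695,.12,205.2 .467,-.0605,.1,205.2
```

```text
t 42.4 pos [ 0.6667 -0.1701  0.0166] yaw 201.4 tiltxy [ 0.001 -0.   ] w 0.0498 F [-0.4  0.1  1.8] g 30.0 j [ 0.41  0.8  -0.3   1.57  0.3   0.81  1.94]
.6655,-.1695,.12,205.2 rz rows -0.95 then x,y units [0.04 0.05] z units -5.17
.467,-.0605,.1,205.2 rz rows -0.0 then x,y units [6.66 9.16] z units 1.0
```

arm_command([
  [[0, 0, -0.5, 0, 0, 0, 0], [0, 0, -0.9, 0, 0, 0, 0], [0, 0, -0.9, 0, 0, -0.45, 0], [0, 0, -0.9, 0, 0, -0.5, 0], [0, 0, -0.9, 0, 0, 0, 0], [0, 0, -0.4, 0, 0, 0, 0], [0, 0, 0, 0, 0, 0, 0]],
])

```text
time: 43.05
position: [0.6675, -0.1705, 0.1083]
ee_rot: [-0.218, 0.976, -0.001, 0.002]
ft_force: [0.5, -0.2, 0.5]
width: 0.0496
grasp_force: 30.0
```

arm_command([
  [[0.67, 0.92, 0, 0, 0, 0, 0], [0.67, 0.92, 0, 0, 0, 0, 0], [0.67, 0.92, 0, 0, 0, 0, 0], [0.67, 0.92, 0, 0, 0, 0, 0], [0.67, 0.92, 0, 0, 0, 0, 0], [0.67, 0.92, 0, 0, 0, 0, 0], [0.67, 0.92, 0, 0, 0, 0, 0], [0.67, 0.92, 0, 0, 0, 0, 0], [0.67, 0.92, 0, 0, 0, 0, 0], [0.67, 0.92, 0, 0, 0, 0, 0]],
])

```text
time: 44.05
position: [0.4651, -0.0602, 0.1053]
ee_rot: [-0.218, 0.976, 0.0, -0.001]
ft_force: [-0.4, -0.4, -1.2]
width: 0.0498
grasp_force: 30.0
```

arm_command([
  [[0, 0, 0.6, 0, 0, 0, 0], [0, 0, 0.6, 0, 0, 0, 0], [0, 0, 0.6, 0, 0, 0, 0], [0, 0, 0, 0, 0, 0, 0], [0, 0, 0, 0, 0, 0, 0]],
])

```text
time: 44.55
position: [0.4666, -0.0607, 0.0691]
ee_rot: [-0.218, 0.976, 0.0, -0.001]
ft_force: [-0.7, 0.7, -1.0]
width: 0.0494
grasp_force: 30.0
```

```bash
python3 go.py .467,-.0605,.05,205.2
```

```text
t 44.5 pos [ 0.4666 -0.0607  0.0691] yaw 205.2 tiltxy [-0.001  0.001] w 0.0494 F [-0.7  0.7 -1. ] g 30.0 j [ 0.4   0.44 -0.38  2.11  0.27  0.64  1.84]
.467,-.0605,.05,205.2 rz rows -0.01 then x,y units [-0.02  0.  ] z units 0.95
```

arm_command([
  [[0, 0, 0.4, 0, 0, 0, 0], [0, 0, 0.4, 0, 0, 0, 0], [0, 0, 0.2, 0, 0, 0, 0], [0, 0, 0, 0, 0, 0, 0], [0, 0, 0, 0, 0, 0, 0]],
])

```text
time: 45.05
position: [0.4666, -0.0606, 0.0498]
ee_rot: [-0.218, 0.976, 0.0, -0.0]
ft_force: [-0.4, -0.2, -0.0]
width: 0.0497
grasp_force: 30.0
```

arm_command([
  [[0, 0, 0.05, 0, 0, 0, 0], [0, 0, 0.05, 0, 0, 0, 0], [0, 0, 0, 0, 0, 0, 0]],
])

```text
time: 45.35
position: [0.4667, -0.0607, 0.0479]
ee_rot: [-0.218, 0.976, -0.0, 0.0]
ft_force: [-0.7, 0.6, -0.6]
width: 0.0493
grasp_force: 30.0
```

arm_command([
  [[0, 0, 0.05, 0, 0, 0, 0], [0, 0, 0, 0, 0, 0, 0]],
])

```text
time: 45.55
position: [0.4666, -0.0607, 0.0469]
ee_rot: [-0.218, 0.976, -0.0, -0.0]
ft_force: [-0.3, -0.1, -1.3]
width: 0.0494
grasp_force: 30.0
```

arm_command([
  [[0, 0, 0.05, 0, 0, 0, 0], [0, 0, 0, 0, 0, 0, 0]],
])

```text
time: 45.75
position: [0.4666, -0.0606, 0.0458]
ee_rot: [-0.218, 0.976, 0.0, -0.0]
ft_force: [-0.4, -1.2, -0.9]
width: 0.0495
grasp_force: 30.0
```

arm_command([
  [[0, 0, 0.05, 0, 0, 0, 0], [0, 0, 0, 0, 0, 0, 0]],
])

```text
time: 45.95
position: [0.4668, -0.0607, 0.0454]
ee_rot: [-0.218, 0.976, -0.0, -0.0]
ft_force: [-1.8, 0.5, 6.9]
width: 0.0494
grasp_force: 30.0
```

Contact at 6.9 N. I'll release, rise, and move clear for a final look.

arm_command([
  [[0, 0, 0, 0, 0, 0, 0.75], [0, 0, 0, 0, 0, 0, 0.75], [0, 0, 0, 0, 0, 0, 0.75], [0, 0, 0, 0, 0, 0, 0.75], [0, 0, -0.5, 0, 0, 0, 0.75], [0, 0, -1, 0, 0, 0, 0.75], [0, 0, -1, 0, 0, 0, 0.75], [0, 0, -1, 0, 0, 0, 0.75], [0, 0, -1, 0, 0, 0, 0.75], [0, 0, -1, 0, 0, 0, 0.75]],
])

```text
time: 46.95
position: [0.4666, -0.0606, 0.1564]
ee_rot: [-0.218, 0.976, -0.0, 0.0]
ft_force: [-0.7, -0.1, 0.7]
width: 0.0689
grasp_force: 0.0
```

arm_command([
  [[0, 0, -1, 0, 0, 0, 0.75], [0, 0, -1, 0, 0, 0, 0.75], [0, 0, -1, 0, 0, 0, 0.75], [0.2, -1, -1, 0, 0, 0, 0.75], [0.2, -1, -1, 0, 0, 0, 0.75], [0.2, -1, 0, 0, 0, 0, 0.75], [0.2, -1, 0, 0, 0, 0, 0.75], [0.2, -1, 0, 0, 0, 0, 0.75], [0.2, -1, 0, 0, 0, 0, 0.75], [0.2, -1, 0, 0, 0, 0, 0.75]],
])

```text
time: 47.95
position: [0.501, -0.2, 0.2556]
ee_rot: [-0.218, 0.976, -0.0, 0.0]
ft_force: [-0.2, 0.7, -0.3]
width: 0.0688
grasp_force: 0.0
```

arm_command([
  [[0.2, -1, 0, 0, 0, 0, 0.75], [0.2, -1, 0, 0, 0, 0, 0.75], [0.2, -1, 0, 0, 0, 0, 0.75], [0.2, -1, 0, 0, 0, 0, 0.75], [0.2, -1, 0, 0, 0, 0, 0.75], [0.2, -1, 0, 0, 0, 0, 0.75], [0.2, -1, 0, 0, 0, 0, 0.75], [0, 0, 0, 0, 0, 0, 0.75], [0, 0, 0, 0, 0, 0, 0.75], [0, 0, 0, 0, 0, 0, 0.75]],
])

```text
time: 48.95
position: [0.5353, -0.3366, 0.2547]
ee_rot: [-0.219, 0.976, 0.001, -0.0]
ft_force: [0.3, 1.0, 0.2]
width: 0.069
grasp_force: 0.0
```

```bash
python3 - <<'E'
from station import ctrl
import cv2,numpy as np
b=ctrl.capture("top")["color"][130:260,195:350,::-1];a=ctrl.capture("side")["color"][150:250,265:385,::-1]
cv2.imwrite("pics/end.png",np.hstack([cv2.resize(b,(465,390),interpolation=2),cv2.resize(a[:,25:],(330,348),interpolation=2) if 0 else cv2.copyMakeBorder(cv2.resize(a,(334,278),interpolation=2),0,112,0,0,0)]))
E
```

```text
(no output)
```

View pics/end.png

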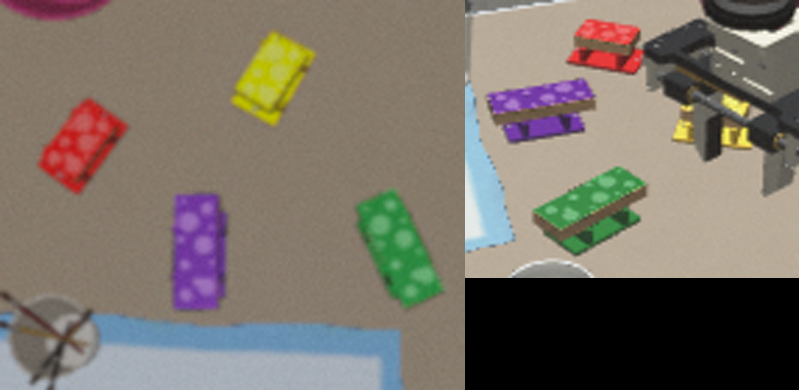

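All four panels lie level on their own stands, and the brush cup is where it was. One numeric check of the centres in both views follows.

```bash
python3 - <<'E'
from m import *
t=lambda l:[((u+.5)/3-.5+195,(v+.5)/3-.5+130) for u,v in l]
k=334/120
s=lambda l:[((u-465+.5)/k-.5+265,(v+.5)/k-.5+150) for u,v in l]
for n,a,b in(("purple",[(175,196),(216,194),(219,309),(173,309)],[(487,95),(588,79),(595,98),(495,115)]),
 ("green",[(356,206),(393,190),(442,290),(405,308)],[(533,210),(619,167),(646,184),(560,226)]),
 ("red",[(90,98),(127,127),(85,186),(42,160)],[(588,19),(640,27),(634,50),(574,40)])):
    print(n,"top",np.mean([back("top",u,.048) for u in t(a)],0).round(4),"side",np.mean([back("side",u,.048) for u in s(b)],0).round(4))
E
python3 fit0.py | tail -8 | head -4
```

```text
purple top [0.4634 0.1668 0.048 ] side [0.4653 0.1645 0.048 ]
green top [ 0.4654 -0.0611  0.048 ] side [ 0.4664 -0.0605  0.048 ]
red top [0.5886 0.2924 0.048 ] side [0.5911 0.294  0.048 ]
sred [0.5916 0.3042 0.008 ] [0.5898 0.2983 0.008 ]
syel [0.6703 0.0829 0.008 ] [0.6665 0.0775 0.008 ]
spur [0.4642 0.1678 0.008 ] [0.4645 0.1606 0.008 ]
sgre [ 0.4671 -0.0597  0.008 ]
```

Purple and green agree with their stands to a few mm. For red, the worst reading is about 12 mm off, because its corners blend into the same-coloured base in the top view. The side view at touchdown and the release pose both put it within about 4 mm. Handing in.

```bash
python3 -c "
from station import ctrl
print(ctrl.job_done())"
```

```text
the job is handed in; nothing more can be done
None
```

I set all four panels, painted side up, on their own-colour stands and handed the job in at about 49 s; no pass/fail verdict came back, and red's centring is the least certain (readings from 4 mm to 12 mm off, limit 15 mm).

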